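# Mark a batch of blanks against the flip stop

## Robot

A 6-joint arm with a two-finger parallel gripper is mounted at the origin on the work surface. World frame = base frame: x ahead of the robot, y to its left, z up, the work surface at z = 0. Lengths are in m, angles in rad, forces in N, time in s.
With the tool pointing down it reaches from about 0.325 to 0.775 m from the base axis. Payload 5.5 kg.
Tool frame: the origin (TCP) lies on the centre line of the jaws, within the pads' length; the fingertips stand 8 mm ahead of it and the grasp point (between the pads) lies 11 mm behind it; y points along the fingers, z is the direction in which the jaws open and shut, and the axes are right-handed (so a half turn about y gives the same grasp; the last joint's range is limited). The gripper opens to 85 mm and grips with 20 to 120 N. Pads are 22 mm wide; open, the fingers measure 114 mm over their backs; the gripper's body (76 mm by 85 mm) begins 54 mm behind the grasp point. The pads swing forward as they close: fully open they stand 13 mm farther back than shut.
Start: joints at [1.249, 0.091, 1.231, -0, 1.82, -0.057], TCP at [0.157, 0.579, 0.21] pointing down, gripper open.
Joint ranges: [-2.87, 2.87], [-0.86, 2.18], [0.17, 2.46], [-1.51, 4.65], [0.06, 2.69], [-2.65, 2.65]. Speed limits (rad/s): [2.57, 2.57, 3.01, 3.14, 3.14, 3.14].

## Interface

Orientations are given as a unit quaternion [x, y, z, w].
In Python, from rig import arm gives the robot as it stands.
- The arm moves only by the tool apply_moves, never from a script. Its argument "moves" is a list of rows, each a list of 7 numbers: the shift along the tool's x, y, z in mm, then the turn, a rotation vector about the tool's x, y, z in degrees, then the opening, from 0 (shut) to 1 (fully open). A call has 1 to 10 rows; each row is the pose to reach, as a shift and turn from the pose commanded when the call began, along the tool's axes at that moment; what a row does not reach only later rows make up. A row lasts 1/12 s, in which the tool goes at most 41.7 mm and 7.16 degrees, less where a joint would pass 70% of its speed; a pose out of reach is approached as far as the arm can. A call with a gripper value outside its range is refused whole. The fingers move at their own pace and stop on an object; "grip_force" is the grip in N (left out, the last holds). Time passes only in rows, so rows that repeat a pose let the fingers close. It gives the time, the measured TCP pose, the force and the opening at its end, in the units of the state.
- arm.state(): the state, without advancing time (a new reading comes with each control period).
- arm.read_camera(name): name is "scene" or "top" or "wrist"; returns the picture (400x640x3 uint8, blue, green, red); there is no depth.
- arm.get_calibration(name): a dict with "vfov" (degrees; the focal length in pixels is half the picture's height over the tangent of half this angle, whatever the lens; pixels are square), "cx", "cy" (the principal point, pixels), "R" (3x3) and "t" (3): a world point X has camera coordinates R X + t; the wrist camera has in their place "tool_from_camera" (4x4, takes a point from camera to tool coordinates, whose origin is the TCP and whose axes are the tool frame's). Camera axes: x right, y down, z forward; pixel columns grow to the right and rows downward; lengths in m; the calibration is good to about 2 mm. A picture is of the moment at which its call begins: read the wrist's pose just before it. get_calibration takes no time and is no camera call.
- arm.hand_in(): hands the job in, once; it reports no verdict.
Trained networks look in the newest picture that a camera, given by its name, has taken for a name from the list of things; names that differ only in an ending like _2 or _b are one class to them, and where a whole thing is asked for, a point or a joint stands for the part that bears it (a point fixed in the world has none). Each returns a list of dicts, best first, with "confidence" (0 to 1); they miss things now and then, are a little off and sometimes report something else, mostly with a low value. They report only what shows in the picture. A call takes as long as a camera call. They do not tell look-alikes from the thing itself.
- arm.outline_of(camera, label): "pixels" (400x640 bool, what is visible of it) and "xy" ([column, row] in pixels, amid what is visible of it).
- arm.mark_of(camera, label): "xy" ([column, row] in pixels: a listed point, or the origin of a listed thing).
The state is a dict: "clock": time; "joints": joint angles; "qd": joint speeds; "effort": joint torques, N m; "eef_pos": TCP position; "eef_rot": TCP orientation; "ft_force": force on the tool from outside, world axes, zero at the start; "moment": the same for the moment, N m; "gripper_width": finger opening in m.
Only numpy, scipy, OpenCV 4.12 (cv2) and the standard library are available. Lean on these libraries where they do the work, as an engineer would, in place of code of your own. Each camera call takes 0.05 s, during which the arm holds its last target.

## Task

Swing the stop flag fully down across the channel, lay every aluminium blank in the infeed side with its bore across the channel, and push them up into one closed row tight against the flag; with the row there, press the red trip plunger fully home to mark them and let it spring back. Then fold the flag right up again and push the whole row on until every blank lies in the outfeed part of the channel, wholly past the flag. Leave the other things on the bench where they are.

Things in the scene. Friction and masses are not known exactly. Their poses are not given: they have to be found in the camera images.
- channel: Green fixed channel. Origin on the bench under the flag's plane; x = feed direction, y across, z up. Infeed x -252 to -7 mm, outfeed 7 to 217, ends open. Floor 12 mm above the bench, clear width 54 mm (y -27 to 27) between walls 7 mm thick, tops 18 mm above the bench. Yellow hinge block 42 mm high at y 43 to 69, x -23 to 23 mm. Dark marker windows in the infeed floor.
- channel_stop (a point): Point on the channel's floor (12 mm above the bench), mid-width, under the infeed face of the lowered flag (7 mm before the flag's plane); the leading blank's front face comes here.
- flag (a joint): Stop flag hinge (rad). 0 = folded up, leaning 0.35 outward (+y) past upright, on its stop; 0.35 = upright; 1.92 = fully down, level across the channel, on its stop. Axis along the channel's x through y = +55 mm, 34 mm above the bench. No spring, light friction: falls down once over 0.15 rad past upright, and back to 0 if released leaning over 0.15 rad outward.
- flag_tip (a point): Point on the flag bar's centre line, 18 mm from its free end, 109 mm from the hinge axis: a place to pinch it. Bar 14 x 14 mm, 127 mm long, red with a yellow end. Down, it lies 27 to 41 mm above the bench and its yellow end projects 38 mm outside the channel's -y wall.
- plunger (a joint): Stroke of the sprung trip plunger (m): 0 = out, 0.020 = fully pressed, on its stop. Pressed straight down; 5 N to start, 12 N fully down; springs back when released.
- plunger_top (a point): Centre of the top face of the plunger's red mushroom head (48 mm diameter), 84 mm above the bench when out. It stands on a grey pedestal 80 x 80 x 45 mm that is fixed to the bench, on the left or the right of the blanks.
- blank0: Aluminium block blank 36 x 46 x 36 mm (x, y, z), 0.1 to 0.16 kg, with a dark 23 mm bore showing in its two 36 x 36 mm ends. Origin at its centre; its y axis is the long (46 mm) axis along the bore. It lies on the bench with the bore level. In the channel its long axis goes across, so that blanks are 36 mm apart in a closed row. May be absent (None).
- blank1: Aluminium block blank 36 x 46 x 36 mm (x, y, z), 0.1 to 0.16 kg, with a dark 23 mm bore showing in its two 36 x 36 mm ends. Origin at its centre; its y axis is the long (46 mm) axis along the bore. It lies on the bench with the bore level. In the channel its long axis goes across, so that blanks are 36 mm apart in a closed row. May be absent (None).
- blank2: Aluminium block blank 36 x 46 x 36 mm (x, y, z), 0.1 to 0.16 kg, with a dark 23 mm bore showing in its two 36 x 36 mm ends. Origin at its centre; its y axis is the long (46 mm) axis along the bore. It lies on the bench with the bore level. In the channel its long axis goes across, so that blanks are 36 mm apart in a closed row. May be absent (None).
- blank3: Aluminium block blank 36 x 46 x 36 mm (x, y, z), 0.1 to 0.16 kg, with a dark 23 mm bore showing in its two 36 x 36 mm ends. Origin at its centre; its y axis is the long (46 mm) axis along the bore. It lies on the bench with the bore level. In the channel its long axis goes across, so that blanks are 36 mm apart in a closed row. May be absent (None).
- blank4: Aluminium block blank 36 x 46 x 36 mm (x, y, z), 0.1 to 0.16 kg, with a dark 23 mm bore showing in its two 36 x 36 mm ends. Origin at its centre; its y axis is the long (46 mm) axis along the bore. It lies on the bench with the bore level. In the channel its long axis goes across, so that blanks are 36 mm apart in a closed row. May be absent (None).
- collar: Bystander: copper-coloured ring, 52 mm outside diameter, 24 mm high, among the blanks; origin under its centre. Leave it alone.
- wrench: Bystander: wrench lying beyond the channel. Leave it alone.
- screwdriver: Bystander: blue-handled screwdriver beyond the channel. Leave it alone.
- punch_die: Bystander: stepped round steel die, 68 mm diameter, 45 mm high, beyond the channel. Leave it alone.
- oil_can: Bystander: can, 60 mm diameter, 120 mm high, on the left. Leave it alone.
- brick_block: Bystander: brick-red block 100 x 45 x 45 mm on the right. Leave it alone.
There are look-alikes about, which are no part of the job. What is shaped like the blank2 but yellow is not meant. Leave any pink or purple look-alike of the blank3 alone.

How it is judged:
On the way, in this order (a step that is already met when the one before it is completed fails the run):
1. the flag is fully down across the channel (value of joint flag above 1.85 rad), for 0.2 s.
2. all blanks lie in the infeed, bores across, in one closed row against the lowered flag (value of joint flag above 1.85 rad and y of blank0 in the frame of channel between -0.013 and 0.013 m and z of blank0 in the frame of channel between 0.025 and 0.035 m and angle between the y axis of each of blank0, blank1, blank2, blank3, blank4 and the y axis of channel, either way round below 0.15 rad and y of blank1 in the frame of channel between -0.013 and 0.013 m and z of blank1 in the frame of channel between 0.025 and 0.035 m and y of blank2 in the frame of channel between -0.013 and 0.013 m and z of blank2 in the frame of channel between 0.025 and 0.035 m and y of blank3 in the frame of channel between -0.013 and 0.013 m and z of blank3 in the frame of channel between 0.025 and 0.035 m and y of blank4 in the frame of channel between -0.013 and 0.013 m and z of blank4 in the frame of channel between 0.025 and 0.035 m and (x of blank0 in the frame of channel between -0.028 and -0.022 m or x of blank1 in the frame of channel between -0.028 and -0.022 m or x of blank2 in the frame of channel between -0.028 and -0.022 m or x of blank3 in the frame of channel between -0.028 and -0.022 m or x of blank4 in the frame of channel between -0.028 and -0.022 m) and (x of blank0 in the frame of channel between -0.065 and -0.057 m or x of blank1 in the frame of channel between -0.065 and -0.057 m or x of blank2 in the frame of channel between -0.065 and -0.057 m or x of blank3 in the frame of channel between -0.065 and -0.057 m or x of blank4 in the frame of channel between -0.065 and -0.057 m) and (x of blank0 in the frame of channel between -0.102 and -0.092 m or x of blank1 in the frame of channel between -0.102 and -0.092 m or x of blank2 in the frame of channel between -0.102 and -0.092 m or x of blank3 in the frame of channel between -0.102 and -0.092 m or x of blank4 in the frame of channel between -0.102 and -0.092 m) and (x of each of blank0, blank1, blank2, blank3, blank4 in the frame of channel above -0.102 m or ((x of blank0 in the frame of channel between -0.139 and -0.127 m or x of blank1 in the frame of channel between -0.139 and -0.127 m or x of blank2 in the frame of channel between -0.139 and -0.127 m or x of blank3 in the frame of channel between -0.139 and -0.127 m or x of blank4 in the frame of channel between -0.139 and -0.127 m) and x of each of blank0, blank1, blank2, blank3, blank4 in the frame of channel above -0.139 m) or ((x of blank0 in the frame of channel between -0.139 and -0.127 m or x of blank1 in the frame of channel between -0.139 and -0.127 m or x of blank2 in the frame of channel between -0.139 and -0.127 m or x of blank3 in the frame of channel between -0.139 and -0.127 m or x of blank4 in the frame of channel between -0.139 and -0.127 m) and (x of blank0 in the frame of channel between -0.176 and -0.162 m or x of blank1 in the frame of channel between -0.176 and -0.162 m or x of blank2 in the frame of channel between -0.176 and -0.162 m or x of blank3 in the frame of channel between -0.176 and -0.162 m or x of blank4 in the frame of channel between -0.176 and -0.162 m) and x of each of blank0, blank1, blank2, blank3, blank4 in the frame of channel above -0.176 m))), for 0.2 s.
3. the plunger is pressed fully home while the closed row is against the lowered flag (all of step 2 and value of joint plunger above 0.0175 m), for 0.05 s.
4. the plunger has sprung back and the flag is folded up (value of joint flag below 0.25 rad and value of joint plunger below 0.003 m), for 0.2 s.
At the end, for the whole second after the job is handed in: Every blank rests on the outfeed floor of the channel, wholly past the flag (centre 24 to 200 mm past its plane), bore across within 0.15 rad, within 13 mm of mid-width; flag folded up (below 0.25 rad), plunger out. In the row each blank was within 3 (first) to 7 mm (fifth) of its place (all of step 4 and y of blank0 in the frame of channel between -0.013 and 0.013 m and z of blank0 in the frame of channel between 0.025 and 0.035 m and angle between the y axis of each of blank0, blank1, blank2, blank3, blank4 and the y axis of channel, either way round below 0.15 rad and x of blank0 in the frame of channel between 0.024 and 0.2 m and linear speed of each of blank0, blank1, blank2, blank3, blank4 below 0.02 m/s and y of blank1 in the frame of channel between -0.013 and 0.013 m and z of blank1 in the frame of channel between 0.025 and 0.035 m and x of blank1 in the frame of channel between 0.024 and 0.2 m and y of blank2 in the frame of channel between -0.013 and 0.013 m and z of blank2 in the frame of channel between 0.025 and 0.035 m and x of blank2 in the frame of channel between 0.024 and 0.2 m and y of blank3 in the frame of channel between -0.013 and 0.013 m and z of blank3 in the frame of channel between 0.025 and 0.035 m and x of blank3 in the frame of channel between 0.024 and 0.2 m and y of blank4 in the frame of channel between -0.013 and 0.013 m and z of blank4 in the frame of channel between 0.025 and 0.035 m and x of blank4 in the frame of channel between 0.024 and 0.2 m); the robot touches nothing.
It fails at once if a bystander is moved more than 6 cm (distance of any of collar, wrench, screwdriver, punch_die, oil_can, brick_block from where it was at the start of the episode above 0.06 m).
Of blank0, blank1, blank2, blank3, blank4 only 3 to 5 are there at a start; the rules pass over those that are not, and their reading is None.
At some moment in a run one of blank0, blank1, blank2, blank3, blank4 may be knocked a few centimetres aside while the robot is not near it.
Once in a run the grip may slacken for a moment while it holds something.
It also fails if it takes over 210 s, if anything falls off the work surface, if the arm or the gripper's body presses on something with over 40 N, if the wrist force passes 120 N, or if a joint passes its speed limit or range.

## Working session

There is one attempt and no reset: what is moved stays moved. The work goes in short steps, Python scripts to look and compute and a tool call to move; the robot and the scene stay as the last step left them, time stands still between calls to the robot, and variables do not carry over. Pictures are saved under pics/ and viewed, and the job is handed in when it is done.

Besides the shell and the picture viewer there is one more tool, called as name(argument=value, ...) on one line, values as JSON. apply_moves: Moves the arm, as the interface text tells. Its arguments: {"type":"object","properties":{"moves":{"type":"array","items":{"type":"array","items":{"type":"number"}}},"grip_force":{"type":"number"}},"required":["moves"]}

```bash
ls; mkdir -p pics; python3 - <<'E'
from rig import arm
import cv2,numpy as np
s=arm.state()
print({k:np.round(v,3).tolist() for k,v in s.items()})
for c in ['scene','top','wrist']:
    im=arm.read_camera(c); cv2.imwrite(f'pics/{c}0.png',im)
    k=arm.get_calibration(c); print(c,{a:np.round(b,4).tolist() for a,b in k.items() if not isinstance(b,str)},k.keys())
E
```

```text
pics
{'clock': 0.0, 'joints': [1.249, 0.092, 1.232, -0.0, 1.82, -0.057], 'qd': [0.0, 0.001, -0.002, 0.001, 0.0, -0.0], 'effort': [0.001, -45.873, -41.802, 0.0, 0.012, 0.0], 'eef_pos': [0.157, 0.579, 0.209], 'eef_rot': [0.702, -0.093, 0.093, -0.7], 'ft_force': [0.337, -1.068, 0.163], 'moment': [0.013, 0.012, 0.063], 'gripper_width': 0.085}
scene {'vfov': 49.4985, 'cx': 318.6358, 'cy': 196.7747, 'R': [[-0.3655, 0.9307, -0.0141], [0.77, 0.2938, -0.5664], [-0.523, -0.2178, -0.824]], 't': [0.2322, -0.3119, 1.4039]} dict_keys(['vfov', 'cx', 'cy', 'R', 't'])
top {'vfov': 42.6563, 'cx': 314.1573, 'cy': 199.029, 'R': [[-0.0022, -0.9999, -0.0119], [-0.997, 0.0031, -0.077], [0.077, 0.0117, -0.997]], 't': [-0.0319, 0.5302, 1.5795]} dict_keys(['vfov', 'cx', 'cy', 'R', 't'])
wrist {'vfov': 66.6447, 'cx': 316.9461, 'cy': 199.258, 'tool_from_camera': [[0.0004, 0.9617, 0.2741, -0.0703], [0.0002, -0.2741, 0.9617, -0.1636], [1.0, -0.0003, -0.0003, 0.0005], [0.0, 0.0, 0.0, 1.0]]} dict_keys(['vfov', 'cx', 'cy', 'tool_from_camera'])
```

View pics/scene0.png

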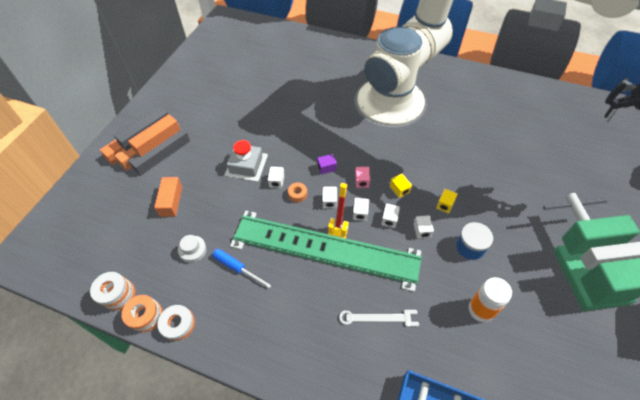

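View pics/top0.png

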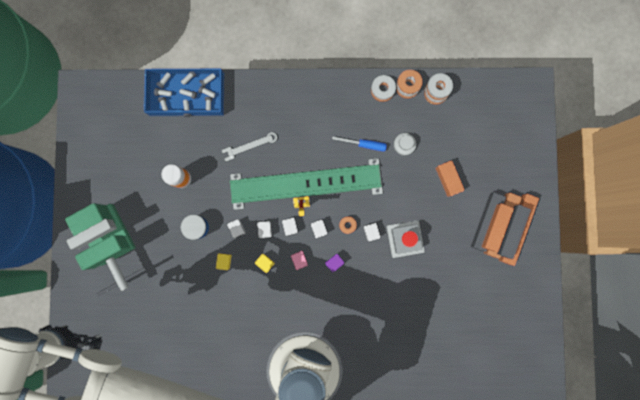

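View pics/wrist0.png

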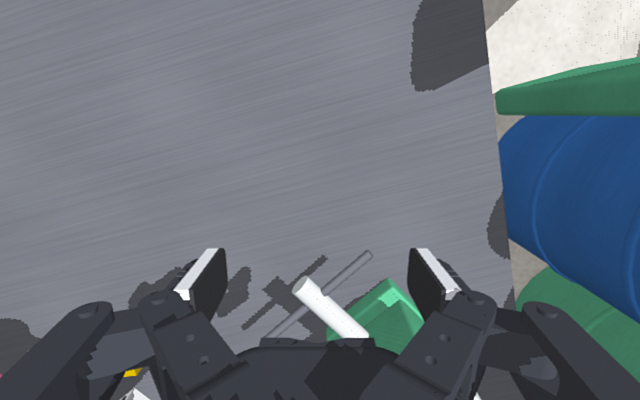

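```bash
cat > h.py <<'E'
import numpy as np, cv2
from rig import arm
from scipy.spatial.transform import Rotation as Ro
def K(c):
    k=arm.get_calibration(c); f=200/np.tan(np.radians(k['vfov'])/2)
    return f,k['cx'],k['cy'],k
def ext(c,st=None):
    f,cx,cy,k=K(c)
    if c!='wrist': return np.array(k['R']),np.array(k['t'])
    st=st or arm.state()
    T=np.eye(4);T[:3,:3]=Ro.from_quat(st['eef_rot']).as_matrix();T[:3,3]=st['eef_pos']
    W=np.linalg.inv(T@np.array(k['tool_from_camera'])); return W[:3,:3],W[:3,3]
def proj(c,X,st=None):
    f,cx,cy,k=K(c);R,t=ext(c,st); p=np.atleast_2d(X)@R.T+t
    return np.c_[f*p[:,0]/p[:,2]+cx,f*p[:,1]/p[:,2]+cy]
def unproj(c,uv,z,st=None):
    f,cx,cy,k=K(c);R,t=ext(c,st); uv=np.atleast_2d(uv).astype(float)
    d=np.c_[(uv[:,0]-cx)/f,(uv[:,1]-cy)/f,np.ones(len(uv))]@R; o=-R.T@t
    return o+d*((z-o[2])/d[:,2])[:,None]
E
python3 - <<'E'
from h import *
for c in ['top','scene']:
    arm.read_camera(c)
    for l in ['blank0','collar','plunger_top','channel_stop','flag_tip','channel','oil_can']:
        r=arm.mark_of(c,l)
        z=dict(blank0=.018,collar=0,plunger_top=.084,channel_stop=.012,flag_tip=.034+.109*np.cos(.35),channel=0,oil_can=0)[l]
        for q in r: print(c,l,round(q['confidence'],2),np.round(q['xy'],1),np.round(unproj(c,q['xy'],z)[0],4))
im=arm.read_camera('top'); cv2.imwrite('pics/top_crop.png',cv2.resize(im[150:290,200:440],None,fx=3.3,fy=3.3,interpolation=cv2.INTER_CUBIC))
E
```

```text
top blank0 0.77 [289.2 229.7] [0.4347 0.0446 0.018 ]
top blank0 0.67 [263.1 231.5] [0.4293 0.126  0.018 ]
top blank0 0.67 [332.6 263.8] [ 0.3289 -0.09    0.018 ]
top blank0 0.66 [236.5 226.3] [0.4457 0.2092 0.018 ]
top blank0 0.53 [222.8 258.1] [0.3471 0.2509 0.018 ]
top blank0 0.5 [299.2 260.8] [0.3384 0.0135 0.018 ]
top blank0 0.48 [319.7 230.8] [ 0.431  -0.0504  0.018 ]
top blank0 0.47 [369.3 231.9] [ 0.4272 -0.2045  0.018 ]
top collar 0.71 [346.3 227.1] [ 0.4427 -0.1341  0.    ]
top plunger_top 0.45 [411.6 241.6] [ 0.3973 -0.3235  0.084 ]
top plunger_top 0.38 [302.3 209.1] [0.495  0.0015 0.084 ]
top channel_stop 0.87 [303.8 183.7] [ 0.5792 -0.0008  0.012 ]
top flag_tip 0.5 [304.1 210.6] [ 0.4876 -0.0056  0.1364]
top channel 0.88 [296.2 182.1] [0.5857 0.0237 0.    ]
top channel 0.22 [289.8 228.1] [0.44   0.0438 0.    ]
top oil_can 0.72 [182.2 177.1] [0.603  0.3868 0.    ]
scene blank0 0.89 [398.6 184.9] [0.3315 0.1167 0.018 ]
scene blank0 0.85 [423.3 225.5] [0.434  0.2105 0.018 ]
scene blank0 0.83 [277.2 178.3] [ 0.4295 -0.2046  0.018 ]
scene blank0 0.79 [328.2 163.7] [ 0.3304 -0.
[... 187 characters left out ...]
ank0 0.51 [326.6 197. ] [ 0.4395 -0.0536  0.018 ]
scene blank0 0.5 [444.2 202.2] [0.3436 0.2451 0.018 ]
scene collar 0.65 [296.2 194.3] [ 0.4495 -0.1397  0.    ]
scene plunger_top 0.57 [243.  145.3] [ 0.4027 -0.3134  0.084 ]
scene plunger_top 0.46 [327.3 197.2] [ 0.4818 -0.0356  0.084 ]
scene channel_stop 0.63 [330.5 244.8] [0.569  0.0063 0.012 ]
scene channel_stop 0.36 [242.2 270.8] [ 0.7131 -0.1696  0.012 ]
scene flag_tip 0.66 [295.1 194.5] [ 0.5355 -0.0974  0.1364]
scene flag_tip 0.51 [344.  194.7] [0.4946 0.0115 0.1364]
scene channel 0.84 [331.1 251.8] [0.581  0.0125 0.    ]
scene channel 0.51 [168.9 200.5] [ 0.5935 -0.459   0.    ]
scene oil_can 0.93 [479.9 311.3] [0.6015 0.388  0.    ]
```

View pics/top_crop.png

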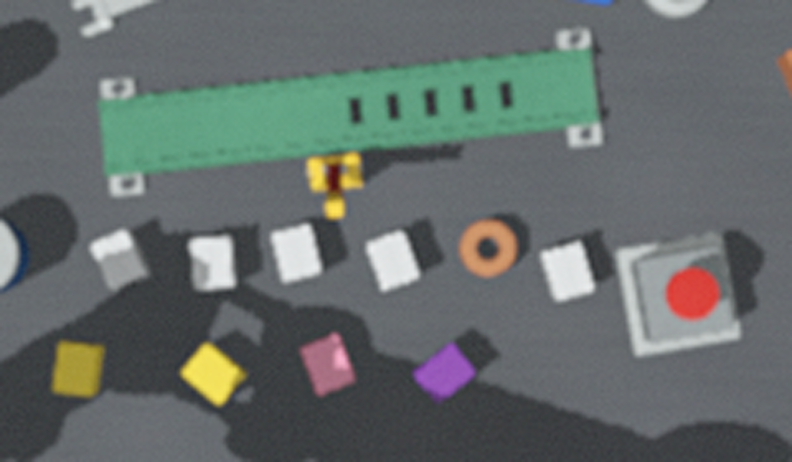

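```bash
python3 - <<'E'
from h import *
s=arm.state(); R=Ro.from_quat(s['eef_rot']).as_matrix(); print(np.round(R,3)); print('cmd tilt',s['eef_pos'])
im=arm.read_camera('top')
hsv=cv2.cvtColor(im,cv2.COLOR_BGR2HSV)
m=cv2.inRange(hsv,(60,80,60),(90,255,255)); m[:, :200]=0
m=cv2.morphologyEx(m,cv2.MORPH_OPEN,np.ones((3,3)))
n,l,st,c=cv2.connectedComponentsWithStats(m); i=1+np.argmax(st[1:,4]); print(st[i])
cn=max(cv2.findContours((l==i).astype('uint8'),0,2)[0],key=cv2.contourArea)
P=unproj('top',cn[:,0,:],.018)[:,:2].astype(np.float32)
r=cv2.minAreaRect(P*1000);print(r); print(cv2.boxPoints(r))
E
```

```text
[[ 0.965 -0.     0.262]
 [-0.262 -0.     0.965]
 [-0.    -1.    -0.   ]]
cmd tilt [0.1570238  0.57908989 0.21017898]
[ 231  165  149   37 3372]
((578.9230346679688, -5.1536102294921875), (75.90143585205078, 467.5690002441406), 5.996825218200684)
[[ 516.75574  223.3867 ]
 [ 565.60425 -241.62361]
 [ 641.09033 -233.69392]
 [ 592.2418   231.31639]]
```

apply_moves(moves=[[480,-90,-470,0,68.8,0,1],[480,-90,-470,0,68.8,0,1],[480,-90,-470,0,68.8,0,1],[480,-90,-470,0,68.8,0,1],[480,-90,-470,0,68.8,0,1],[480,-90,-470,0,68.8,0,1],[480,-90,-470,0,68.8,0,1],[480,-90,-470,0,68.8,0,1],[480,-90,-470,0,68.8,0,1],[480,-90,-470,0,68.8,0,1]])

```text
clock: 1.88
eef_pos: [0.3667, 0.2212, 0.2661]
eef_rot: [-0.524, 0.474, -0.475, 0.525]
ft_force: [0.2, 1.5, 0.1]
gripper_width: 0.0854
```

```bash
cat >> h.py <<'E'
CH=None
def rel(p,yaw=6.0):
    """tool-axis shift(mm)+turn(deg) from measured state to world p, tool z yaw (deg), pointing down"""
    s=arm.state();R=Ro.from_quat(s['eef_rot'])
    y=np.radians(yaw); z=np.array([np.cos(y),np.sin(y),0]);yy=np.array([0,0,-1.]);x=np.cross(yy,z)
    T=Ro.from_matrix(np.c_[x,yy,z])
    return np.round(np.r_[R.inv().apply(np.array(p)-s['eef_pos'])*1000,np.degrees((R.inv()*T).as_rotvec())],1)
E
python3 -c "
from h import *
s=arm.state();print(s['clock'],s['eef_pos'],rel([.5,0,.3]),s['joints'])"
```

```text
1.8833 [0.36666043 0.22118167 0.26613585] [ 2.333e+02 -3.380e+01  1.108e+02 -1.000e-01 -3.000e-01 -0.000e+00] [ 4.63287460e-01 -3.49095579e-01  1.53368799e+00  2.71429791e-05
  1.95579075e+00  3.64091577e-01]
```

apply_moves(moves=[[233,-34,111,0,0,0,1],[233,-34,111,0,0,0,1],[233,-34,111,0,0,0,1],[233,-34,111,0,0,0,1],[233,-34,111,0,0,0,1],[233,-34,111,0,0,0,1],[233,-34,111,0,0,0,1],[233,-34,111,0,0,0,1]])

```text
clock: 2.55
eef_pos: [0.502, 0.0004, 0.2989]
eef_rot: [0.525, -0.474, 0.474, -0.524]
ft_force: [0.8, 1.1, -0.2]
gripper_width: 0.0854
```

```bash
python3 - <<'E'
from h import *
s=arm.state();print(s['clock'],s['eef_pos'],s['joints'])
im=arm.read_camera('wrist');cv2.imwrite('pics/w1.png',im)
E
```

```text
2.55 [5.02014737e-01 4.28084962e-04 2.98948653e-01] [-6.66041881e-02 -1.33202876e-01  1.29310088e+00 -4.86503805e-04
  1.98268669e+00 -1.67495665e-01]
```

View pics/w1.png

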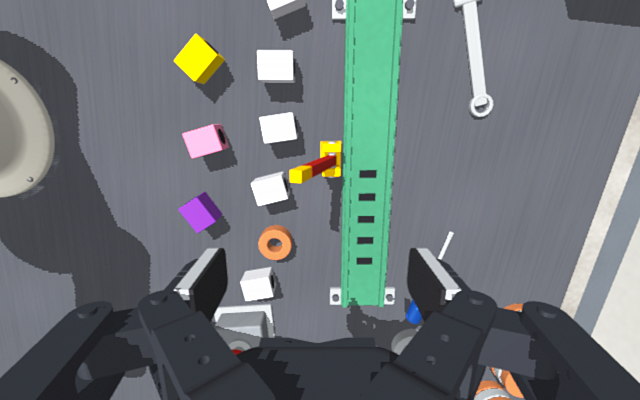

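```bash
cat > ov.py <<'E'
from h import *
def chT(px,py,yawdeg):
    a=np.radians(yawdeg); d=np.array([-np.sin(a),np.cos(a),0]); y=np.array([-np.cos(a),-np.sin(a),0])
    return np.array([px,py,0]),d,y
def chp(pose,X):
    o,d,y=chT(*pose); X=np.atleast_2d(X); return o+X[:,:1]*d+X[:,1:2]*y+X[:,2:]*np.array([0,0,1])
def draw(im,cam,pose,st,sc,off):
    for xs in ((-.252,-.007),(.007,.217)):
        for yy,z in ((.027,.018),(.034,.018),(-.027,.018),(-.034,.018),(.027,.012),(-.027,.012)):
            q=proj(cam,chp(pose,[[xs[0],yy,z],[xs[1],yy,z]]),st); q=((q-off+.5)*sc).astype(int)
            cv2.line(im,tuple(map(int,q[0])),tuple(map(int,q[1])),(0,0,255) if z>.015 else (255,0,0),1)
E
python3 - <<'E'
from ov import *
im=cv2.imread('pics/w1.png'); st=arm.state()
off=np.array([300,0]);sc=3
crop=cv2.resize(im[0:310,300:440],None,fx=sc,fy=sc,interpolation=cv2.INTER_CUBIC)
a=crop.copy()
draw(a,'wrist',(.581,.007,6.0),st,sc,off)
out=np.hstack([crop,a]);cv2.imwrite('pics/ov1.png',out[:600,:800]);cv2.imwrite('pics/ov1b.png',out[-600:])
E
```

```text
(no output)
```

View pics/ov1b.png

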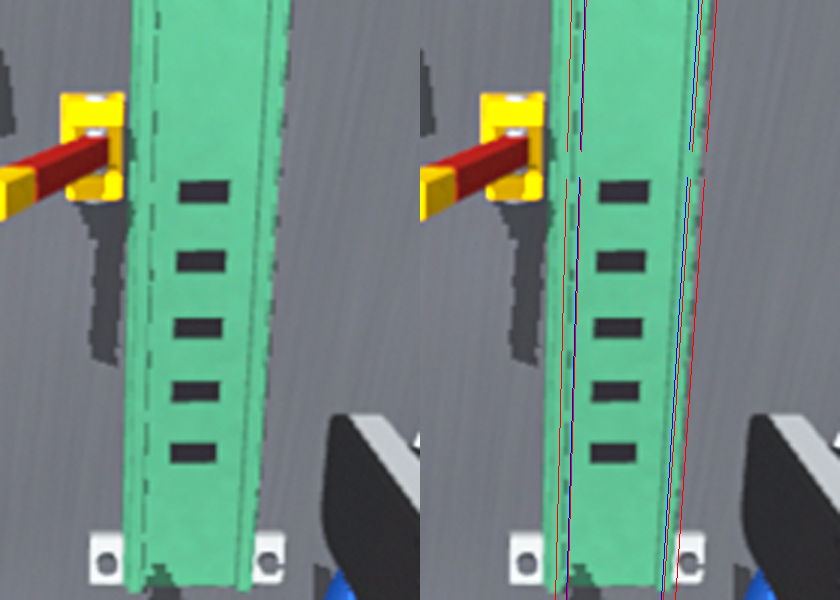

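```bash
python3 - <<'E'
from ov import *
im=cv2.imread('pics/w1.png')
a=cv2.resize(im[270:315,325:425],None,fx=8,fy=8,interpolation=cv2.INTER_NEAREST)
b=cv2.resize(im[140:169,320:420],None,fx=8,fy=8,interpolation=cv2.INTER_NEAREST)
cv2.imwrite('pics/z1.png',np.vstack([b,a]))
st=arm.state()
for yy,z in ((.027,.018),(.034,.018),(.034,0),(-.027,.018),(-.034,.018),(-.034,0),(.027,.012),(-.027,.012)):
  print(yy,z,proj('wrist',chp((.581,.007,6.0),[[-.252,yy,z],[-.02,yy,z]]),st).round(1).tolist())
E
```

```text
0.027 0.018 [[348.7, 312.1], [352.8, 178.1]]
0.034 0.018 [[344.6, 312.1], [348.1, 178.1]]
0.034 0 [[343.7, 305.7], [347.0, 175.7]]
-0.027 0.018 [[380.5, 312.0], [389.1, 178.0]]
-0.034 0.018 [[384.7, 312.0], [393.8, 178.0]]
-0.034 0 [[382.5, 305.6], [390.9, 175.6]]
0.027 0.012 [[348.4, 309.9], [352.4, 177.3]]
-0.027 0.012 [[379.8, 309.8], [388.2, 177.2]]
```

View pics/z1.png

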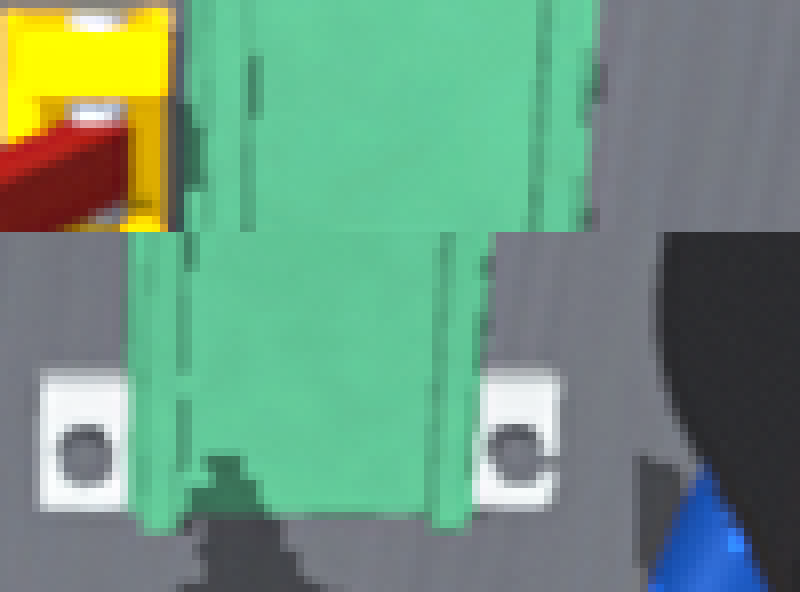

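```bash
python3 - <<'E'
from ov import *
from scipy.optimize import least_squares
st=arm.state()
im=cv2.imread('pics/w1.png')
ends=[((347.9,307.3),(-.252,.027,.018)),((379,307.3),(-.252,-.027,.018))]
lines=[(351.2,160,.027),(387.1,160,-.027)]
def res(p):
    r=[]
    for uv,X in ends: r+=list(proj('wrist',chp(p,X),st)[0]-uv)
    for u,v,y in lines:
        q=proj('wrist',chp(p,[[-.04,y,.018],[.04,y,.018]]),st)
        t=(v-q[0,1])/(q[1,1]-q[0,1]); r.append(q[0,0]+t*(q[1,0]-q[0,0])-u)
    return r
s=least_squares(res,[.58,.01,6.2],x_scale=[.01,.01,1]);print(s.x,np.round(res(s.x),2))
# hinge block check: project top corners
print(proj('wrist',chp(s.x,[[a,b,.042] for a in(-.023,.023) for b in(.043,.069)]),st).round(1))
# windows
g=cv2.cvtColor(im,cv2.COLOR_BGR2GRAY)
m=((g<60)&(np.arange(640)[None]>352)&(np.arange(640)[None]<384)&(np.arange(400)[:,None]<275)).astype('uint8')
n,l,stt,c=cv2.connectedComponentsWithStats(m)
o,d,y=chT(*s.x)
for i in range(1,n):
    if stt[i,4]>40:
        P=unproj('wrist',c[i],.012,st)[0]-o; print(c[i].round(1),'x',P@d,'y',P@y)
# blanks
hsv=cv2.cvtColor(im,cv2.COLOR_BGR2HSV)
m=((hsv[...,1]<25)&(hsv[...,2]>225)).astype('uint8')
n,l,stt,c=cv2.connectedComponentsWithStats(m)
for i in range(1,n):
    if stt[i,4]>200:
        cn=cv2.findContours((l==i).astype('uint8'),0,2)[0][0][:,0]
        P=unproj('wrist',cn,.036,st)[:,:2].astype(np.float32)*1000
        print(c[i].round(1),stt[i],np.round(np.concatenate([np.ravel(v) for v in cv2.minAreaRect(P)]),1))
E
```

```text
[0.57617016 0.01590025 6.33018101] [-0.44  0.12  0.42 -0.11 -0.46  0.48]
[[340.9 177.4]
 [322.4 177.5]
 [341.3 144.4]
 [322.3 144.5]]
[367.5 173.5] x -0.023611685474932174 y 0.0006826768371412604
[366.7 196.5] x -0.05955796894801606 y 0.0005076241245323183
[365.9 218.9] x -0.09584801435972866 y 0.0005475007768280376
[365. 240.] x -0.13168958538638023 y 0.0006571492066178535
[363.8 260.4] x -0.16771253090603383 y 0.001366436551831252
[475.4  57.7] [ 464    1   29  115 1356] [694.6 157.7  28.1 138.8  18. ]
[274.7  64.4] [ 257   50   36   30 1067] [432.7 126.   45.9  34.7   5.9]
[277.6 127.3] [259 112  38  31 909] [441.8  47.1  45.9  36.1  14.2]
[605.  210.9] [ 573  137   59  156 1711] [930.5 -37.8  26.1 242.2   0. ]
[268.7 189.1] [251 172  37  34 851] [436.1 -40.5  48.9  40.   20. ]
[622.5 315.1] [ 592  221   48  161 3610] [1009.3 -191.2   75.5  310.3   22. ]
[256.1 284.5] [240 268  33  33 810] [ 425.4 -197.8   51.    51.4   16.3]
[243.8 310.3] [215 305  57  18 357] [ 405.3 -252.1   91.8   32.2    3.4]
```

apply_moves(moves=[[-8,0,-60,0,0.3,0,0],[-8,0,-60,0,0.3,0,0],[-8,0,-60,0,0.3,0,0],[-8,100,-60,0,0.3,0,0],[-8,174,-60,0,0.3,0,0],[-8,174,-60,0,0.3,0,0],[-8,174,-60,0,0.3,0,0],[-8,174,-60,0,0.3,0,0],[-8,174,-60,0,0.3,0,0]])

```text
clock: 3.35
eef_pos: [0.4384, 0.0059, 0.1226]
eef_rot: [0.526, -0.476, 0.472, -0.524]
ft_force: [-0.1, -0.4, 1.1]
gripper_width: -0.0002
```

apply_moves(moves=[[0,0,10,0,0,0,0],[0,0,18,0,0,0,0],[0,0,26,0,0,0,0],[0,0,34,0,0,0,0],[0,0,42,0,0,0,0],[0,0,50,0,0,0,0],[0,0,58,0,0,0,0],[0,0,66,0,0,0,0],[0,0,74,0,0,0,0],[0,0,82,0,0,0,0]])

```text
clock: 4.18
eef_pos: [0.5265, 0.0134, 0.1324]
eef_rot: [-0.521, 0.471, -0.477, 0.528]
ft_force: [1.2, 2.2, 14.0]
gripper_width: -0.0001
```

```bash
python3 - <<'E'
from h import *
s=arm.state();print(s['clock'],s['eef_pos'],s['ft_force'],s['gripper_width'])
im=arm.read_camera('scene');cv2.imwrite('pics/s1.png',cv2.resize(im[120:300,220:460],None,fx=3,fy=3))
E
```

```text
4.1833 [0.52652897 0.01342136 0.13241256] [ 1.21787182  2.21301009 13.98241301] -0.00011976675609073735
```

View pics/s1.png

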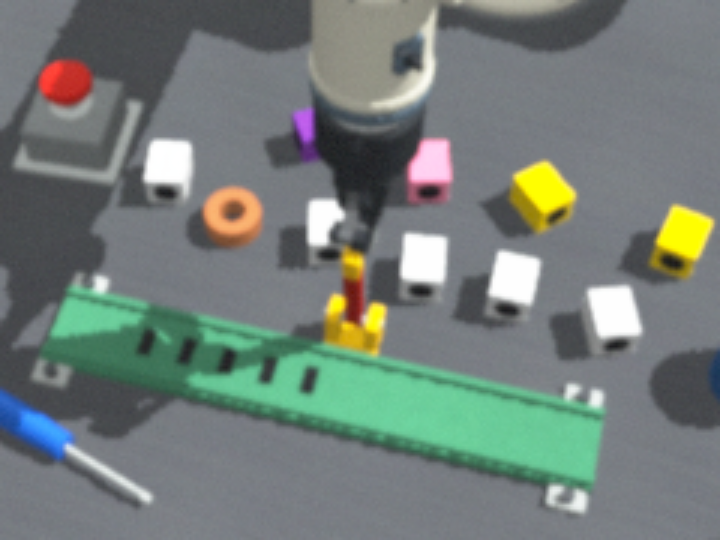

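```bash
python3 - <<'E'
from h import *
s=arm.state();print(s['clock'],s['eef_pos'],s['ft_force'],Ro.from_quat(s['eef_rot']).as_matrix().round(3))
im=arm.read_camera('wrist');cv2.imwrite('pics/w2.png',im)
E
```

```text
4.2333 [0.52762208 0.01353142 0.13214024] [ 1.17991796  2.46330347 18.61152506] [[ 0.1    0.013  0.995]
 [-0.995  0.001  0.1  ]
 [ 0.001 -1.     0.013]]
```

View pics/w2.png

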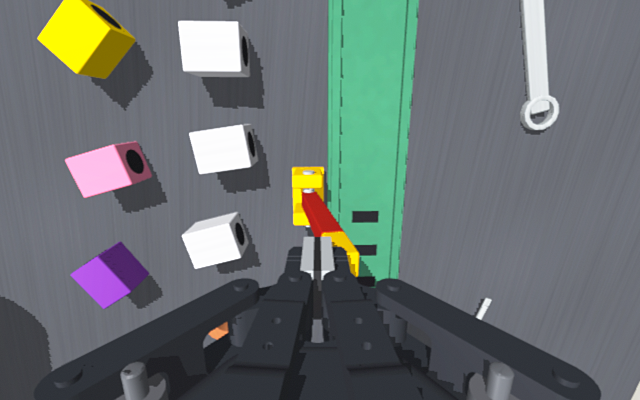

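apply_moves(moves=[[0,-10,6,0,0,0,0],[0,-20,12,0,0,0,0],[0,-20,20,0,0,0,0],[0,-20,28,0,0,0,0],[0,-20,36,0,0,0,0],[0,-20,36,0,0,0,0]])

```text
clock: 4.78
eef_pos: [0.5589, 0.0165, 0.1442]
eef_rot: [0.525, -0.475, 0.474, -0.524]
ft_force: [-0.3, -0.1, 0.3]
gripper_width: 0.0004
```

```bash
python3 - <<'E'
from h import *
s=arm.state();print(s['clock'],s['eef_pos'],s['ft_force'],Ro.from_quat(s['eef_rot']).as_matrix().round(3))
im=arm.read_camera('wrist');cv2.imwrite('pics/w3.png',im)
E
```

```text
4.7833 [0.55894272 0.01651817 0.14423372] [-0.32556022 -0.13972825  0.31692802] [[ 0.1   -0.001  0.995]
 [-0.995  0.     0.1  ]
 [-0.    -1.    -0.001]]
```

View pics/w3.png

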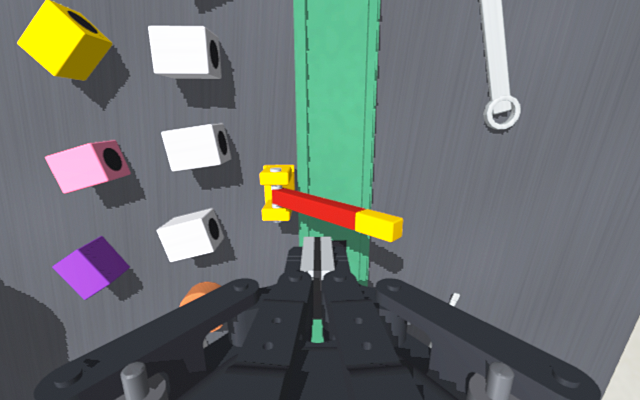

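apply_moves(moves=[[-54,-156,-104,0,0.3,0,1],[-54,-156,-104,0,0.3,0,1],[-54,-156,-104,0,0.3,0,1],[-54,-156,-104,0,0.3,0,1],[-54,-156,-104,0,0.3,0,1],[-54,-156,-104,0,0.3,0,1],[-54,-156,-104,0,0.3,0,1],[-54,-156,-104,0,0.3,0,1],[-54,-156,-104,0,0.3,0,1]])

```text
clock: 5.58
eef_pos: [0.4491, 0.0595, 0.2991]
eef_rot: [0.524, -0.477, 0.475, -0.522]
ft_force: [0.3, 0.4, -0.3]
gripper_width: 0.0855
```

```bash
cat > bl.py <<'E'
from ov import *
from scipy.optimize import minimize
CHP=(.576,.0165,6.3)
def whites(im,box=None):
    hsv=cv2.cvtColor(im,cv2.COLOR_BGR2HSV)
    m=((hsv[...,1]<40)&(hsv[...,2]>150)).astype('uint8')
    m=cv2.morphologyEx(m,cv2.MORPH_OPEN,np.ones((3,3)))
    n,l,st,c=cv2.connectedComponentsWithStats(m)
    return [(l==i) for i in range(1,n) if 250<st[i,4]<8000]
def fit(cam,mask,st,zb=0.0):
    cn=np.vstack(cv2.findContours(mask.astype('uint8'),0,2)[0])
    H=np.zeros((400,640),np.uint8); cv2.fillPoly(H,[cv2.convexHull(cn)],1)
    S=4; 
    uv=np.argwhere(H)[:,::-1].mean(0); P=unproj(cam,uv,.018+zb,st)[0]
    lo=np.argwhere(H).min(0)[::-1]-12; hi=np.argwhere(H).max(0)[::-1]+12
    Hs=cv2.resize(H,None,fx=S,fy=S,interpolation=cv2.INTER_NEAREST)[max(lo[1],0)*S:hi[1]*S,max(lo[0],0)*S:hi[0]*S]
    l0=np.maximum(lo,0)
    def ren(p):
        a=p[2];c,s=np.cos(a),np.sin(a)
        X=np.array([[p[0]+c*u-s*v,p[1]+s*u+c*v,zz] for u in(-.023,.023) for v in(-.018,.018) for zz in (zb,zb+.036)])
        q=((proj(cam,X,st)-l0+.5)*S).astype(np.float32)
        M=np.zeros_like(Hs); cv2.fillConvexPoly(M,cv2.convexHull(q).astype(np.int32),1); return M
    def cost(p):
        M=ren(p); return 1-(M&Hs).sum()/max((M|Hs).sum(),1)
    best=None
    for a0 in np.radians(np.arange(-80,91,20)):
        r=minimize(cost,[P[0],P[1],a0],method='Nelder-Mead',options=dict(initial_simplex=[[P[0],P[1],a0],[P[0]+.006,P[1],a0],[P[0],P[1]+.006,a0],[P[0],P[1],a0+.2]],maxiter=120))
        if best is None or r.fun<best.fun: best=r
    a=(np.degrees(best.x[2])+90)%180-90
    return best.x[0],best.x[1],a,1-best.fun,uv
def look(name,cam='wrist'):
    st=arm.state(); im=arm.read_camera(cam); cv2.imwrite(f'pics/{name}.png',im); return st,im
E
python3 - <<'E'
from bl import *
st,im=look('w4')
print(st['eef_pos'],st['gripper_width'],st['clock'])
for m in whites(im):
    r=fit('wrist',m,st)
    if r[3]>.7: print(np.round(r[0],4),np.round(r[1],4),'ang',round(r[2],1),'iou',round(r[3],3),r[4].round())
E
```

```text
[0.44909772 0.05946867 0.29914564] 0.085549242338839 5.5833
0.4365 0.2135 ang 26.2 iou 0.918 [320.  45.]Traceback (most recent call last):
  File "<stdin>", line 5, in <module>
  File "bl.py", line 27, in fit
    r=minimize(cost,[P[0],P[1],a0],method='Nelder-Mead',options=dict(initial_simplex=[[P[0],P[1],a0],[P[0]+.006,P[1],a0],[P[0],P[1]+.006,a0],[P[0],P[1],a0+.2]],maxiter=120))
    res = _minimize_neldermead(fun, x0, args, callback, bounds=bounds,
                               **options)
    fsim[j] = func(sim[j])
              ~~~~^^^^^^^^
    fx = function(np.copy(x), *(wrapper_args + args))
  File "bl.py", line 24, in cost
    M=ren(p); return 1-(M&Hs).sum()/max((M|Hs).sum(),1)
  File "bl.py", line 21, in ren
    q=((proj(cam,X,st)-l0+.5)*S).astype(np.float32)
        ~~~~^^^^^^^^^^
  File "h.py", line 14, in proj
    f,cx,cy,k=K(c);R,t=ext(c,st); p=np.atleast_2d(X)@R.T+t
                       ~~~^^^^^^
  File "h.py", line 8, in ext
    f,cx,cy,k=K(c)
              ~^^^
  File "h.py", line 5, in K
    k=arm.get_calibration(c); f=200/np.tan(np.radians(k['vfov'])/2)
ValueError: time passes only in moves, steps and waits
```

View pics/w4.png

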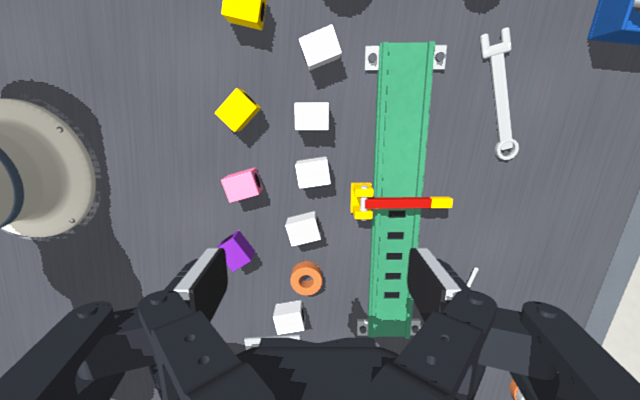

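```bash
python3 - <<'E'
s=open('h.py').read()
s=s.replace("def K(c):\n    k=arm.get_calibration(c);","_C={}\ndef K(c):\n    if c not in _C: _C[c]=arm.get_calibration(c)\n    k=_C[c];")
open('h.py','w').write(s)
E
cat > seeb.py <<'E'
from bl import *
import sys
def report(im,st,cam='wrist',zb=0.):
    out=[]
    for m in whites(im):
        r=fit(cam,m,st,zb)
        if r[3]>.8:
            o,d,y=chT(*CHP); P=np.array([r[0],r[1],0])-o
            print('w',np.round(r[:2],4),'ang',round(r[2],1),'iou',round(r[3],3),'px',r[4].round(),'ch',round(P@d*1000,1),round(P@y*1000,1)); out.append(r)
    return out
E
python3 - <<'E'
from seeb import *
st=arm.state();im=cv2.imread('pics/w4.png'); report(im,st)
a=im[20:345,355:455]
cv2.imwrite('pics/z4a.png',cv2.resize(a[:70],None,fx=8,fy=8,interpolation=cv2.INTER_NEAREST))
cv2.imwrite('pics/z4b.png',cv2.resize(a[-75:],None,fx=8,fy=8,interpolation=cv2.INTER_NEAREST))
E
```

```text
w [0.4367 0.2133] ang 27.6 iou 0.917 px [320.  45.] ch 210.9 116.9
w [0.4336 0.1246] ang 5.4 iou 0.983 px [311. 115.] ch 123.1 129.7
w [0.4425 0.045 ] ang 14.4 iou 0.946 px [312. 172.] ch 43.0 129.5
w [ 0.435  -0.0457] ang 20.4 iou 0.964 px [302. 229.] ch -46.3 147.0
w [ 0.4237 -0.209 ] ang 15.4 iou 0.944 px [288. 317.] ch -207.5 176.1
```

View pics/z4a.png

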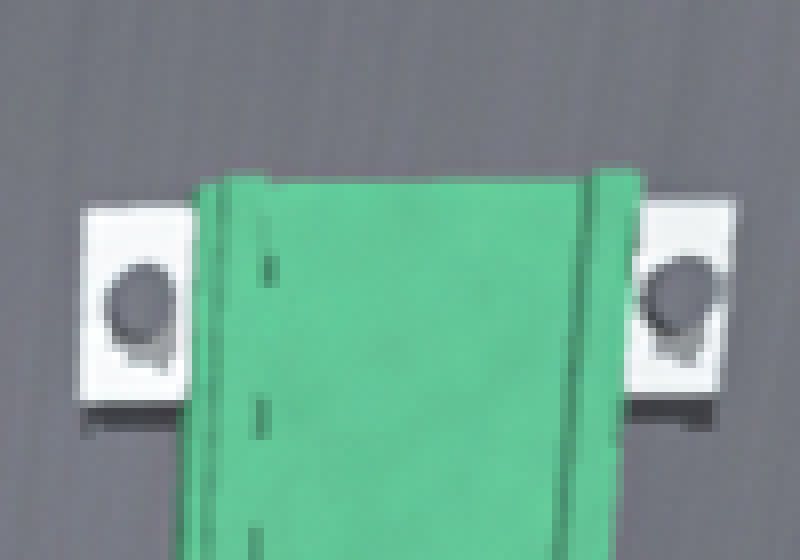

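View pics/z4b.png

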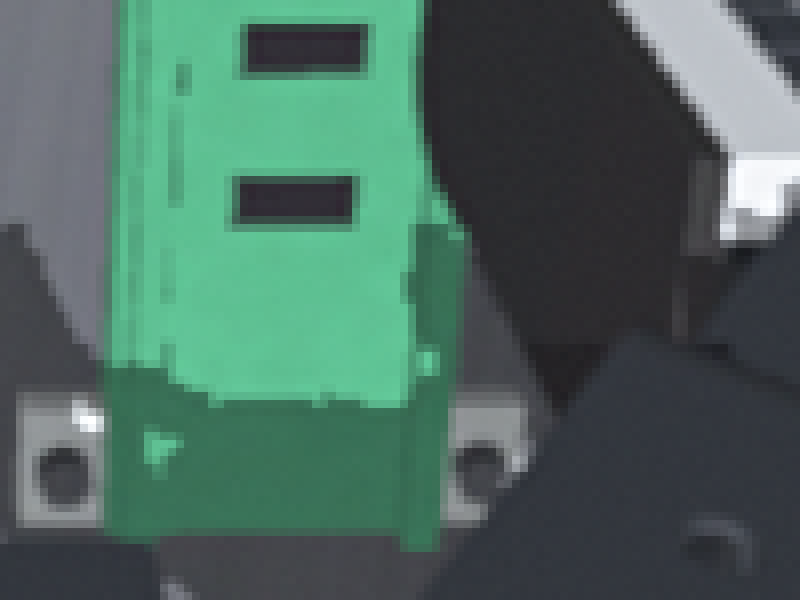

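```bash
python3 - <<'E'
from seeb import *
from scipy.optimize import least_squares
st=arm.state()
E=[((383.1,41.3),(.217,.034,.018)),((388.75,41.3),(.217,.027,.018)),((428.75,41.2),(.217,-.027,.018)),((435.2,41.2),(.217,-.034,.018)),
((405.4,338.7),(-.252,-.027,.018)),((410,338.7),(-.252,-.034,.018)),((375.3,338.7),(-.252,.027,.018))]
f=lambda p:(np.vstack([proj('wrist',chp(p,X),st)[0]-u for u,X in E])).ravel()
s=least_squares(f,[.576,.0165,6.3],x_scale=[.01,.01,1]);print(s.x);print(f(s.x).reshape(-1,2).round(2))
im=cv2.imread('pics/w4.png');g=cv2.cvtColor(im,cv2.COLOR_BGR2GRAY)
m=((g<60)&(np.arange(640)[None]>380)&(np.arange(640)[None]<408)&(np.arange(400)[:,None]<305)&(np.arange(400)[:,None]>220)).astype('uint8')
n,l,stt,c=cv2.connectedComponentsWithStats(m);o,d,y=chT(*s.x)
for i in range(1,n):
    if stt[i,4]>30:
        P=unproj('wrist',c[i],.012,st)[0]-o; print(c[i].round(1),'x',round(P@d*1e3,1),'y',round(P@y*1e3,1))
for l in ['flag_tip','channel_stop','plunger_top']: print(l,[ (q['xy'],q['confidence']) for q in arm.mark_of('wrist',l)])
E
```

```text
[0.57698645 0.01502013 6.13809363]
[[ 0.15  0.61]
 [-0.2   0.53]
 [ 0.67  0.  ]
 [-0.47 -0.08]
 [ 0.43 -0.69]
 [-0.15 -0.73]
 [-0.47 -0.41]]
[395. 235.] x -60.9 y 1.2
[393.8 255.5] x -96.6 y 1.1
[392.2 275.3] x -132.7 y 1.8
[391.6 294.5] x -168.9 y 0.8
flag_tip [([442.9, 198.4], 0.97)]
channel_stop [([398.3, 202.6], 0.71)]
plunger_top []
```

```bash
sed -i 's/^CHP=.*/CHP=(.5764,.0155,6.2)/' bl.py; cat > plan.py <<'E'
from bl import *
def pose(p,yaw):
    y=np.radians(yaw); z=np.array([np.cos(y),np.sin(y),0]);yy=np.array([0,0,-1.]);x=np.cross(yy,z)
    return np.array(p,float),Ro.from_matrix(np.c_[x,yy,z])
def cur():
    s=arm.state(); return np.array(s['eef_pos']),Ro.from_quat(s['eef_rot'])
def d(a,b):
    return np.round(np.r_[a[1].inv().apply(b[0]-a[0])*1000,np.degrees((a[1].inv()*b[1]).as_rotvec())],1).tolist()
def chpose(x,y,z,dyaw=0): return pose(chp(CHP,[x,y,z])[0],CHP[2]+dyaw)
E
python3 - <<'E'
from plan import *
c=cur(); b=(.4336,.1246); h=pose((*b,.09),5.4); g=pose((*b,.017),5.4)
H=chpose(-.048,0,.10); L=chpose(-.048,0,.030)
print(d(c,h),d(h,g),d(g,pose((*b,.10),5.4)),d(pose((*b,.10),5.4),H),d(H,L))
E
```

```text
[-66.3, 210.0, -8.8, 0.2, 0.0, -0.0] [0.0, 73.0, 0.0, 0.0, 0.0, 0.0] [0.0, -83.0, 0.0, 0.0, 0.0, 0.0] [170.0, 0.0, 132.6, 0.0, -0.8, 0.0] [0.0, 70.0, 0.0, 0.0, 0.0, 0.0]
```

apply_moves(moves=[[-66,150,-9,0,0,0,1],[-66,150,-9,0,0,0,1],[-66,150,-9,0,0,0,1],[-66,209,-9,0,0,0,1],[-66,209,-9,0,0,0,1],[-66,209,-9,0,0,0,1],[-66,209,-9,0,0,0,1],[-66,209,-9,0,0,0,1]])

```text
clock: 6.45
eef_pos: [0.4342, 0.1244, 0.0934]
eef_rot: [0.523, -0.476, 0.476, -0.523]
ft_force: [1.0, 0.3, 0.6]
gripper_width: 0.0855
```

```bash
python3 - <<'E'
from plan import *
s,im=look('w5'); print(s['eef_pos'],s['ft_force'])
b=(.4336,.1246); print(d(cur(),pose((*b,.017),5.4)))
E
```

```text
[0.4341694  0.12438074 0.09343738] [0.9549946  0.27782679 0.55239518]
[-0.3, 78.1, -1.9, -0.2, 0.0, -0.0]
```

View pics/w5.png

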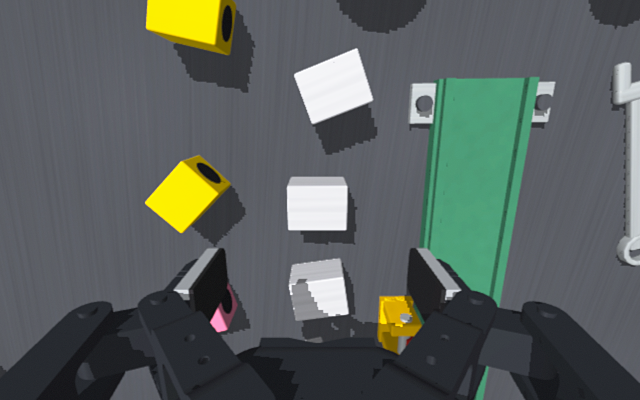

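apply_moves(moves=[[0,25,-2,0,0,0,1],[0,50,-2,0,0,0,1],[0,65,-2,0,0,0,1],[0,77,-2,0,0,0,1],[0,77,-2,0,0,0,1],[0,77,-2,0,0,0,0],[0,77,-2,0,0,0,0],[0,77,-2,0,0,0,0],[0,77,-2,0,0,0,0],[0,77,-2,0,0,0,0]], grip_force=40)

```text
clock: 7.33
eef_pos: [0.4325, 0.1245, 0.0164]
eef_rot: [-0.523, 0.475, -0.476, 0.524]
ft_force: [-0.5, -0.1, 0.2]
gripper_width: 0.0253
```

apply_moves(moves=[[0,0,0,0,0,0,0],[0,0,0,0,0,0,0],[0,-10,0,0,0,0,0],[0,-40,0,0,0,0,0],[0,-80,0,0,0,0,0],[0,-83,0,0,0,0,0],[0,-83,0,0,0,0,0]])

```text
clock: 7.92
eef_pos: [0.434, 0.1249, 0.1029]
eef_rot: [-0.521, 0.474, -0.477, 0.525]
ft_force: [-0.6, 0.0, 1.2]
gripper_width: -0.0001
```

```bash
python3 - <<'E'
from plan import *
s,im=look('w6'); print(s['eef_pos'],s['ft_force'],s['gripper_width'])
H=chpose(-.048,0,.10); print(d(cur(),H),d(H,chpose(-.048,0,.03)))
E
```

```text
[0.43395403 0.12487018 0.10289667] [-0.5655998   0.03726489  1.22172438] -7.019559038937266e-05
[170.2, 0.8, 133.3, -0.2, -0.8, -0.0] [0.0, 70.0, 0.0, 0.0, 0.0, 0.0]
```

View pics/w6.png

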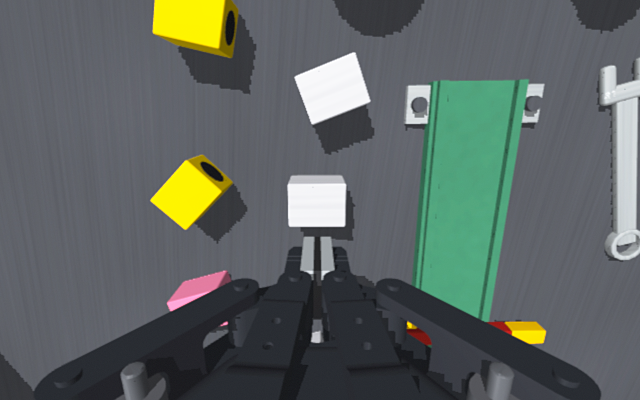

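apply_moves(moves=[[0,0,-1,0,0,0,1],[0,0,-1,0,0,0,1],[0,0,-1,0,0,0,1],[0,0,-1,0,0,0,1],[0,0,-1,0,0,0,1],[0,0,-1,0,0,0,1],[0,30,-1,0,0,0,1],[0,60,-1,0,0,0,1],[0,86,-1,0,0,0,1],[0,86,-1,0,0,0,1]])

```text
clock: 8.8
eef_pos: [0.4271, 0.1235, 0.0066]
eef_rot: [0.526, -0.478, 0.474, -0.52]
ft_force: [-0.6, -0.2, -1.3]
gripper_width: 0.0853
```

```bash
python3 - <<'E'
from plan import *
s,im=look('w7'); print(s['eef_pos'],s['ft_force'],s['gripper_width'])
look('t7','top'); look('s7','scene')
E
```

```text
[0.42706655 0.12349605 0.00656347] [-0.60401294 -0.19361302 -1.31763549] 0.08525945262350837
```

View pics/w7.png

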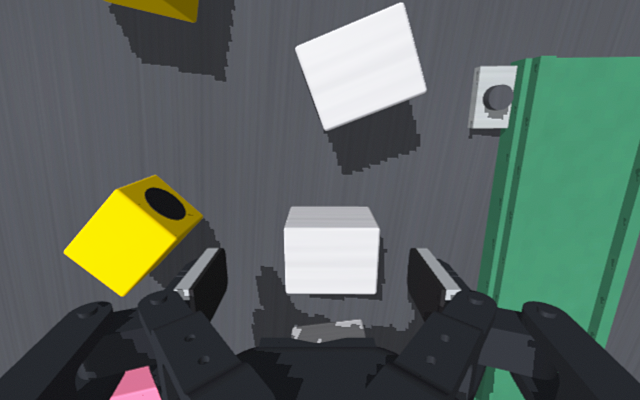

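apply_moves(moves=[[0,-4,2,0,0,0,0],[0,-4,2,0,0,0,0],[0,-4,2,0,0,0,0]])

```text
clock: 9.2
eef_pos: [0.4344, 0.1248, 0.0188]
eef_rot: [-0.522, 0.475, -0.477, 0.524]
ft_force: [-0.6, 0.5, -0.2]
gripper_width: 0.0519
```

```bash
python3 - <<'E'
from plan import *
s,im=look('w8'); print(s['eef_pos'],s['ft_force'],s['gripper_width'])
E
```

```text
[0.43437559 0.12479691 0.0187673 ] [-0.62571994  0.45162835 -0.22657617] 0.05191736878898401
```

View pics/w8.png

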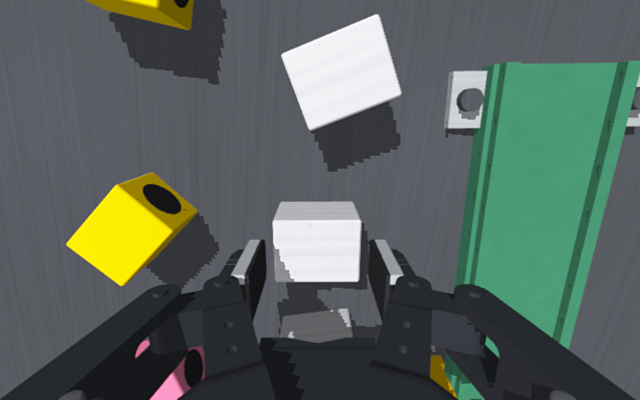

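apply_moves(moves=[[0,0,0,0,0,0,0],[0,0,0,0,0,0,0]])

```text
clock: 9.42
eef_pos: [0.433, 0.1245, 0.0168]
eef_rot: [-0.523, 0.476, -0.476, 0.523]
ft_force: [0.1, 0.2, -0.8]
gripper_width: 0.0174
```

```bash
python3 - <<'E'
from plan import *
s,im=look('w9'); print(s['eef_pos'],s['ft_force'],s['gripper_width'])
E
```

```text
[0.43303148 0.1245426  0.01681902] [ 0.08303615  0.21898467 -0.81545471] 0.017408207131533845
```

View pics/w9.png

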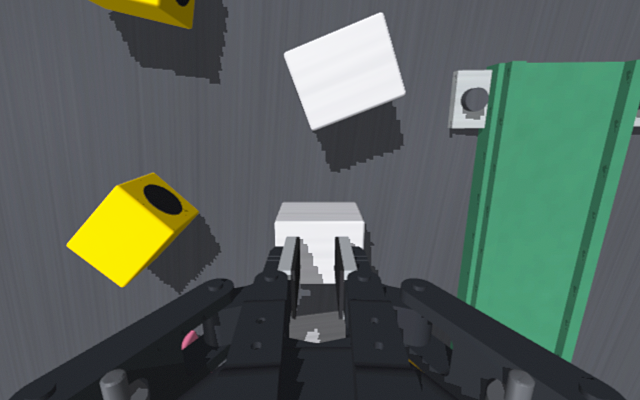

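apply_moves(moves=[[0,-15,0,0,0,0,0],[40,-15,0,0,0,0,0],[40,-15,0,0,0,0,0],[40,0,0,0,0,0,0],[40,4,0,0,0,0,0],[40,8,0,0,0,0,0],[40,12,0,0,0,0,0],[40,16,0,0,0,0,0],[40,16,0,0,0,0,0],[40,16,0,0,0,0,0]])

```text
clock: 10.3
eef_pos: [0.4365, 0.0849, 0.0004]
eef_rot: [0.523, -0.476, 0.476, -0.523]
ft_force: [0.5, 0.3, -0.6]
gripper_width: 0.0
```

apply_moves(moves=[[0,3,0,0,0,0,0],[0,6,0,0,0,0,0],[0,9,0,0,0,0,0],[0,9,0,0,0,0,0]])

```text
clock: 10.63
eef_pos: [0.4362, 0.0847, -0.0093]
eef_rot: [0.523, -0.476, 0.475, -0.523]
ft_force: [-0.5, -0.8, 0.3]
gripper_width: 0.0002
```

```bash
python3 - <<'E'
from plan import *
s,im=look('w10'); print(s['eef_pos'],s['ft_force'],s['gripper_width'])
E
```

```text
[ 0.43622315  0.08465931 -0.00927374] [-0.51943285 -0.7615821   0.31430894] 0.00021256167675177216
```

View pics/w10.png

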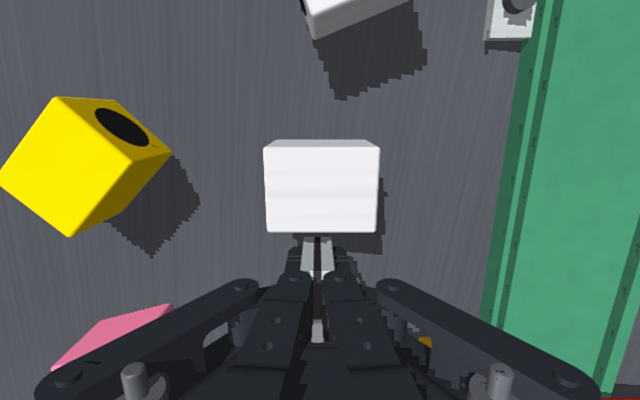

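apply_moves(moves=[[0,3,0,0,0,0,0],[0,6,0,0,0,0,0],[0,9,0,0,0,0,0],[0,9,0,0,0,0,0]])

```text
clock: 11.02
eef_pos: [0.4362, 0.0846, -0.0184]
eef_rot: [0.523, -0.476, 0.475, -0.523]
ft_force: [0.5, 0.2, -0.1]
gripper_width: -0.0003
```

apply_moves(moves=[[0,3,0,0,0,0,0],[0,6,0,0,0,0,0],[0,6,0,0,0,0,0]])

```text
clock: 11.27
eef_pos: [0.437, 0.0847, -0.0211]
eef_rot: [-0.523, 0.476, -0.476, 0.523]
ft_force: [-8.2, -1.0, 16.2]
gripper_width: -0.0
```

apply_moves(moves=[[0,-40,0,0,0,0,0],[0,-75,0,0,0,0,0.5],[-40,-75,1,0,0,0,1],[-40,-75,1,0,0,0,1],[-40,-75,1,0,0,0,1],[-40,-75,1,0,0,0,1],[-40,-75,1,0,0,0,1]])

```text
clock: 11.85
eef_pos: [0.4334, 0.1239, 0.0506]
eef_rot: [0.524, -0.476, 0.476, -0.522]
ft_force: [0.0, 0.0, 0.2]
gripper_width: 0.0724
```

```bash
python3 - <<'E'
from plan import *
s=arm.state(); print(s['eef_pos'],s['ft_force'],s['gripper_width'])
b=(.4336,.1246); print(d(cur(),pose((*b,-.014),5.4)))
E
```

```text
[0.43344992 0.12387722 0.05057909] [0.02781631 0.04565524 0.21846115] 0.07244472384786195
[-0.7, 64.6, 0.3, 0.1, 0.0, 0.0]
```

apply_moves(moves=[[-1,20,0,0,0,0,1],[-1,40,0,0,0,0,1],[-1,55,0,0,0,0,1],[-1,64,0,0,0,0,1],[-1,64,0,0,0,0,1],[-1,64,0,0,0,0,0],[-1,64,0,0,0,0,0],[-1,64,0,0,0,0,0],[-1,64,0,0,0,0,0],[-1,64,0,0,0,0,0]], grip_force=40)

```text
clock: 12.68
eef_pos: [0.4348, 0.1258, -0.0111]
eef_rot: [-0.522, 0.475, -0.476, 0.524]
ft_force: [-1.1, -0.1, 4.4]
gripper_width: 0.0453
```

apply_moves(moves=[[0,-5,0,0,0,0,0],[0,-30,0,0,0,0,0],[0,-60,0,0,0,0,0],[0,-95,0,0,0,0,0],[0,-95,0,0,0,0,0],[0,-95,0,0,0,0,0]])

```text
clock: 13.18
eef_pos: [0.4353, 0.126, 0.0854]
eef_rot: [-0.522, 0.475, -0.477, 0.525]
ft_force: [-0.5, 0.0, -2.0]
gripper_width: 0.0453
```

```bash
python3 - <<'E'
from plan import *
s,im=look('w11'); print(s['eef_pos'],s['ft_force'],s['gripper_width'])
H=chpose(-.048,0,.08); print(d(cur(),H),d(H,chpose(-.048,0,-.001)))
E
```

```text
[0.43528904 0.12596707 0.08536503] [-0.4774194   0.03673257 -1.96145361] 0.045326507490292725
[171.2, 3.4, 131.8, -0.1, -0.8, -0.0] [0.0, 81.0, 0.0, 0.0, 0.0, 0.0]
```

View pics/w11.png

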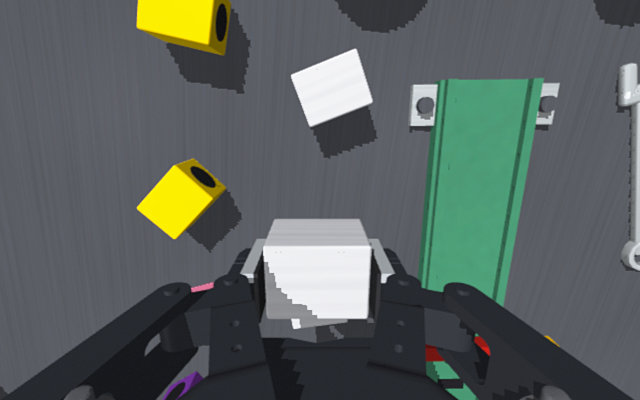

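apply_moves(moves=[[171,3,132,0,-0.8,0,0],[171,3,132,0,-0.8,0,0],[171,3,132,0,-0.8,0,0],[171,3,132,0,-0.8,0,0],[171,3,132,0,-0.8,0,0],[171,3,132,0,-0.8,0,0],[171,3,132,0,-0.8,0,0],[171,3,132,0,-0.8,0,0],[171,3,132,0,-0.8,0,0]])

```text
clock: 13.98
eef_pos: [0.5802, -0.0311, 0.0784]
eef_rot: [0.527, -0.473, 0.471, -0.526]
ft_force: [-0.1, 1.0, -1.4]
gripper_width: 0.0452
```

```bash
python3 - <<'E'
from plan import *
s,im=look('w12'); print(s['eef_pos'],s['ft_force'],s['gripper_width'])
print(d(cur(),chpose(-.048,0,.0015)))
E
```

```text
[ 0.58017521 -0.03106392  0.07844863] [-0.1076479   0.98879221 -1.35527974] 0.045185607988001315
[1.5, 77.5, 1.2, 0.1, 0.1, -0.0]
```

View pics/w12.png

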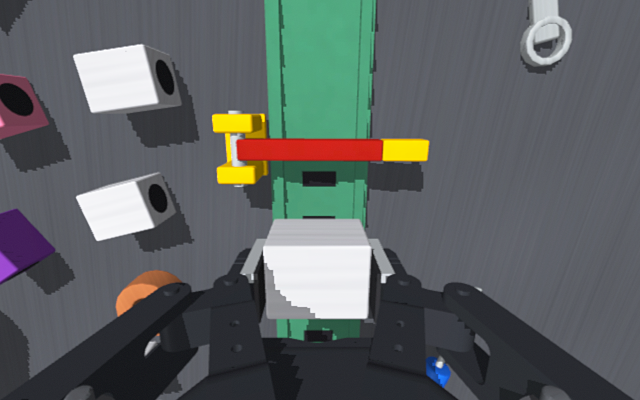

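apply_moves(moves=[[1,30,1,0,0,0,0],[1,55,1,0,0,0,0],[1,66,1,0,0,0,0],[1,72,1,0,0,0,0],[1,77,1,0,0,0,0],[1,77,1,0,0,0,0],[1,77,1,0,0,0,0]])

```text
clock: 14.62
eef_pos: [0.5831, -0.0329, 0.0039]
eef_rot: [-0.526, 0.471, -0.473, 0.527]
ft_force: [0.8, -0.2, -1.2]
gripper_width: 0.0451
```

```bash
python3 - <<'E'
from plan import *
s,im=look('w13'); print(s['eef_pos'],s['ft_force'],s['gripper_width'])
print(d(cur(),chpose(-.048,0,.0015)))
E
```

```text
[ 0.58314055 -0.03288256  0.00386401] [ 0.79523312 -0.2413369  -1.17491911] 0.04514772199078365
[-1.0, 2.7, -1.7, -0.1, 0.0, 0.0]
```

View pics/w13.png

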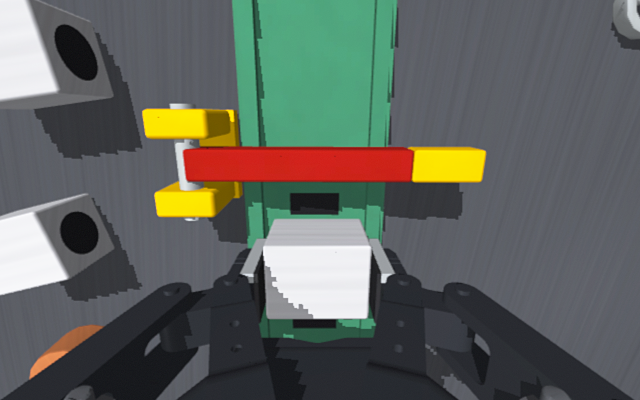

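apply_moves(moves=[[0,2,0,0,0,0,0],[0,3,0,0,0,0,0],[0,3,0,0,0,0,0],[0,3,0,0,0,0,0.8],[0,3,0,0,0,0,0.8],[0,3,0,0,0,0,0.8],[0,-20,0,0,0,0,1],[0,-60,0,0,0,0,1],[0,-100,0,0,0,0,1],[0,-100,0,0,0,0,1]])

```text
clock: 15.5
eef_pos: [0.5864, -0.0335, 0.1125]
eef_rot: [-0.524, 0.468, -0.476, 0.529]
ft_force: [1.9, -0.5, 1.7]
gripper_width: 0.0856
```

```bash
python3 - <<'E'
from plan import *
s,im=look('w14'); print(s['eef_pos'],s['ft_force'],s['gripper_width'])
b=(.4425,.045); print(d(cur(),pose((*b,.10),14.4)))
E
```

```text
[ 0.58640416 -0.0334808   0.1124883 ] [ 1.92310632 -0.49435612  1.72423891] 0.08560470732278276
[-93.5, 7.3, -133.7, -0.6, -8.2, 0.2]
```

View pics/w14.png

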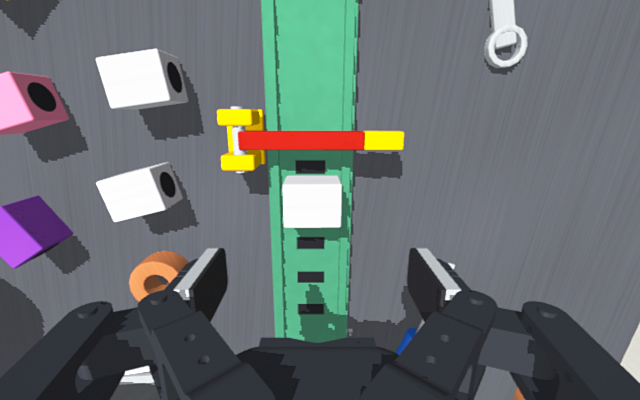

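apply_moves(moves=[[-93,7,-133,0,-8.2,0,1],[-93,7,-133,0,-8.2,0,1],[-93,7,-133,0,-8.2,0,1],[-93,7,-133,0,-8.2,0,1],[-93,7,-133,0,-8.2,0,1],[-93,7,-133,0,-8.2,0,1],[-93,7,-133,0,-8.2,0,1],[-93,7,-133,0,-8.2,0,1]])

```text
clock: 16.22
eef_pos: [0.4409, 0.0446, 0.0955]
eef_rot: [0.559, -0.433, 0.434, -0.559]
ft_force: [0.6, 0.4, 0.2]
gripper_width: 0.085
```

```bash
python3 - <<'E'
from seeb import *
from plan import *
s,im=look('w15'); print(s['eef_pos'],s['ft_force'],s['gripper_width'])
R=report(im,s)
for r in R:
    if abs(r[1]-.045)<.03: print(d(cur(),pose((r[0],r[1],-.012),r[2])))
E
```

```text
[0.44092504 0.04457375 0.09545045] [0.64922627 0.35148687 0.20737036] 0.08499195473138597
w [0.4425 0.0449] ang 14.1 iou 0.984 px [320. 203.] ch 43.7 129.9
w [ 0.4353 -0.0449] ang 19.9 iou 0.971 px [285. 294.] ch -44.8 146.8
[-0.1, 107.4, 1.6, 0.0, 0.3, 0.0]
```

apply_moves(moves=[[0,35,1,0,0,0,1],[0,70,1,0,0,0,1],[0,95,1,0,0,0,1],[0,107,1,0,0,0,1],[0,107,1,0,0,0,1],[0,107,1,0,0,0,0],[0,107,1,0,0,0,0],[0,107,1,0,0,0,0],[0,107,1,0,0,0,0],[0,107,1,0,0,0,0]])

```text
clock: 17.1
eef_pos: [0.4429, 0.0453, -0.0091]
eef_rot: [-0.558, 0.432, -0.434, 0.56]
ft_force: [1.0, -0.0, 6.3]
gripper_width: 0.0453
```

apply_moves(moves=[[0,-5,0,0,0,0,0],[0,-30,0,0,0,0,0],[0,-60,0,0,0,0,0],[0,-95,0,0,0,0,0],[0,-95,0,0,0,0,0],[0,-95,0,0,0,0,0]])

```text
clock: 17.6
eef_pos: [0.4427, 0.0453, 0.0865]
eef_rot: [-0.558, 0.432, -0.435, 0.56]
ft_force: [-0.8, -0.5, -1.4]
gripper_width: 0.0454
```

```bash
python3 - <<'E'
from plan import *
s=arm.state(); print(s['eef_pos'],s['ft_force'],s['gripper_width'])
print(d(cur(),chpose(-.10,0,.08)))
E
```

```text
[0.44265803 0.04532039 0.08647143] [-0.84857512 -0.45331936 -1.37028405] 0.045374975924537826
[161.2, 7.2, 107.7, -0.3, 8.2, 0.0]
```

apply_moves(moves=[[161,7,108,0,8.2,0,0],[161,7,108,0,8.2,0,0],[161,7,108,0,8.2,0,0],[161,7,108,0,8.2,0,0],[161,7,108,0,8.2,0,0],[161,7,108,0,8.2,0,0],[161,7,108,0,8.2,0,0],[161,7,108,0,8.2,0,0]])

```text
clock: 18.27
eef_pos: [0.5847, -0.0833, 0.0748]
eef_rot: [0.527, -0.473, 0.471, -0.526]
ft_force: [0.0, -0.1, -1.4]
gripper_width: 0.0454
```

```bash
python3 - <<'E'
from plan import *
s,im=look('w16'); print(s['eef_pos'],s['ft_force'],s['gripper_width'])
print(d(cur(),chpose(-.10,0,.0035)))
E
```

```text
[ 0.58473033 -0.0833437   0.07482602] [ 0.04095109 -0.05921155 -1.44746811] 0.045357209965655426
[1.3, 72.0, 2.4, 0.1, 0.1, -0.1]
```

View pics/w16.png

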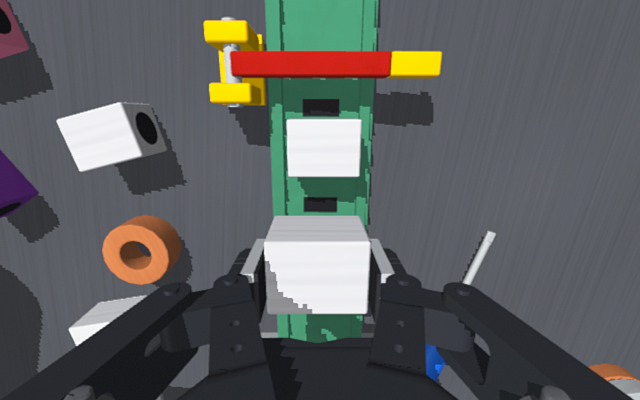

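apply_moves(moves=[[1,30,2,0,0,0,0],[1,52,2,0,0,0,0],[1,62,2,0,0,0,0],[1,68,2,0,0,0,0],[1,71,2,0,0,0,0],[1,71,2,0,0,0,0],[1,71,2,0,0,0,0]])

```text
clock: 18.9
eef_pos: [0.5887, -0.0845, 0.0071]
eef_rot: [-0.526, 0.471, -0.473, 0.527]
ft_force: [-0.2, 0.1, -2.1]
gripper_width: 0.0453
```

```bash
python3 - <<'E'
from plan import *
s,im=look('w17'); print(s['eef_pos'],s['ft_force'],s['gripper_width'])
print(d(cur(),chpose(-.061,0,.0035)))
E
```

```text
[ 0.58867228 -0.08451354  0.00705195] [-0.22608461  0.09775495 -2.09316863] 0.045338600987436424
[-39.9, 3.7, -1.5, -0.1, 0.0, 0.0]
```

View pics/w17.png

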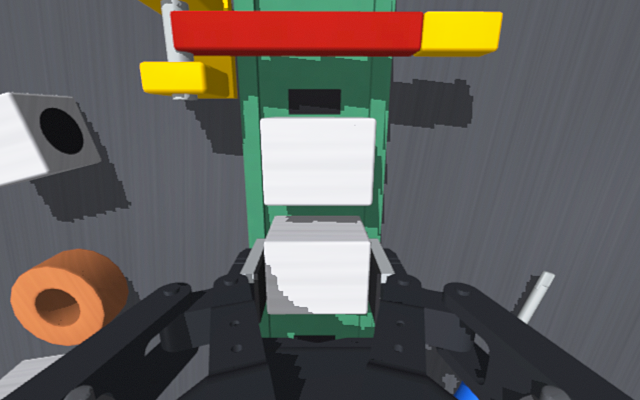

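apply_moves(moves=[[-2,2,-1,0,0,0,0],[-7,2,-1,0,0,0,0],[-12,2,-1,0,0,0,0],[-17,2,-1,0,0,0,0],[-22,2,-1,0,0,0,0],[-27,2,-1,0,0,0,0],[-32,2,-1,0,0,0,0],[-36,2,-1,0,0,0,0],[-39,2,-1,0,0,0,0],[-39,2,-1,0,0,0,0]])

```text
clock: 19.78
eef_pos: [0.5827, -0.0452, 0.0035]
eef_rot: [-0.527, 0.472, -0.472, 0.527]
ft_force: [-0.1, 0.5, -0.4]
gripper_width: 0.045
```

```bash
python3 - <<'E'
from plan import *
s,im=look('w18'); print(s['eef_pos'],s['ft_force'],s['gripper_width'])
print(d(cur(),chpose(-.061,0,.0035)))
E
```

```text
[ 0.58266118 -0.04520731  0.00354449] [-0.07857883  0.48907861 -0.36122807] 0.0450464090385121
[-0.1, -0.1, 0.4, 0.0, 0.1, -0.0]
```

View pics/w18.png

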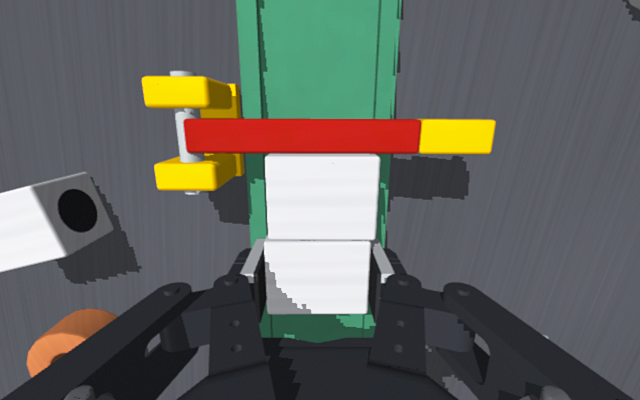

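apply_moves(moves=[[0,1,0,0,0,0,0],[0,1,0,0,0,0,0.8],[0,1,0,0,0,0,0.8],[0,1,0,0,0,0,0.8],[0,0,0,0,0,0,0.8],[0,-20,0,0,0,0,1],[0,-60,0,0,0,0,1],[0,-100,0,0,0,0,1],[0,-100,0,0,0,0,1]])

```text
clock: 20.58
eef_pos: [0.5867, -0.0465, 0.1137]
eef_rot: [-0.524, 0.468, -0.476, 0.529]
ft_force: [0.4, -0.0, 1.9]
gripper_width: 0.0853
```

```bash
python3 - <<'E'
from plan import *
s=arm.state(); print(s['eef_pos'],s['ft_force'],s['gripper_width'])
print(d(cur(),pose((.4353,-.0449,.10),19.9)))
E
```

```text
[ 0.58669899 -0.04648738  0.11368999] [ 0.42308433 -0.0134339   1.89526865] 0.0853211633643442
[-18.0, 11.5, -150.5, -0.8, -13.7, 0.3]
```

apply_moves(moves=[[-17,5,-148,0,-13.7,0,1],[-17,5,-148,0,-13.7,0,1],[-17,5,-148,0,-13.7,0,1],[-17,5,-148,0,-13.7,0,1],[-17,5,-148,0,-13.7,0,1],[-17,5,-148,0,-13.7,0,1],[-17,5,-148,0,-13.7,0,1],[-17,5,-148,0,-13.7,0,1]])

```text
clock: 21.25
eef_pos: [0.4347, -0.0451, 0.0988]
eef_rot: [-0.579, 0.406, -0.406, 0.579]
ft_force: [0.1, -0.3, -0.3]
gripper_width: 0.0856
```

```bash
python3 - <<'E'
from seeb import *
from plan import *
s,im=look('w19'); print(s['eef_pos'],s['ft_force'],s['gripper_width'])
R=report(im,s)
for r in R:
    if abs(r[1]+.045)<.03 and r[0]<.5: print(d(cur(),pose((r[0],r[1],-.012),r[2])))
E
```

```text
[ 0.43473563 -0.04514445  0.09877733] [ 0.05482659 -0.2866213  -0.31605518] 0.08562921081983116
w [ 0.4357 -0.0448] ang 20.6 iou 0.982 px [318. 201.] ch -44.8 146.4
[0.1, 110.6, 1.0, -0.0, -0.7, -0.0]
```

apply_moves(moves=[[0,35,1,0,-0.7,0,1],[0,70,1,0,-0.7,0,1],[0,97,1,0,-0.7,0,1],[0,110,1,0,-0.7,0,1],[0,110,1,0,-0.7,0,1],[0,110,1,0,-0.7,0,0],[0,110,1,0,-0.7,0,0],[0,110,1,0,-0.7,0,0],[0,110,1,0,-0.7,0,0],[0,110,1,0,-0.7,0,0]])

```text
clock: 22.13
eef_pos: [0.4363, -0.045, -0.0095]
eef_rot: [-0.581, 0.401, -0.404, 0.582]
ft_force: [0.3, -0.0, 4.9]
gripper_width: 0.0448
```

apply_moves(moves=[[0,-5,0,0,0,0,0],[0,-30,0,0,0,0,0],[0,-60,0,0,0,0,0],[0,-95,0,0,0,0,0],[0,-95,0,0,0,0,0],[0,-95,0,0,0,0,0]])

```text
clock: 22.63
eef_pos: [0.4361, -0.045, 0.0863]
eef_rot: [-0.581, 0.401, -0.404, 0.582]
ft_force: [1.0, 0.0, -2.3]
gripper_width: 0.0452
```

```bash
python3 - <<'E'
from plan import *
s=arm.state(); print(s['eef_pos'],s['ft_force'],s['gripper_width'])
print(d(cur(),chpose(-.125,0,.08)))
E
```

```text
[ 0.43610356 -0.04497679  0.0863295 ] [ 1.04961702  0.01141666 -2.26274329] 0.04518744699252512
[113.9, 7.2, 121.4, -0.3, 14.4, 0.1]
```

apply_moves(moves=[[114,7,121,0,14.4,0,0],[114,7,121,0,14.4,0,0],[114,7,121,0,14.4,0,0],[114,7,121,0,14.4,0,0],[114,7,121,0,14.4,0,0],[114,7,121,0,14.4,0,0],[114,7,121,0,14.4,0,0],[114,7,121,0,14.4,0,0],[114,7,121,0,14.4,0,0]])

```text
clock: 23.38
eef_pos: [0.5875, -0.1083, 0.0777]
eef_rot: [-0.526, 0.471, -0.473, 0.527]
ft_force: [0.3, 1.0, -0.7]
gripper_width: 0.0453
```

apply_moves(moves=[[0,30,1,0,0,0,0],[0,52,1,0,0,0,0],[0,62,1,0,0,0,0],[0,68,1,0,0,0,0],[0,71,1,0,0,0,0],[0,71,1,0,0,0,0],[0,71,1,0,0,0,0]])

```text
clock: 23.97
eef_pos: [0.5899, -0.1088, 0.0072]
eef_rot: [-0.526, 0.471, -0.473, 0.527]
ft_force: [-0.3, -0.2, -1.4]
gripper_width: 0.0453
```

```bash
python3 - <<'E'
from plan import *
s,im=look('w20'); print(s['eef_pos'],s['ft_force'],s['gripper_width'])
print(d(cur(),chpose(-.097,0,.0035)))
E
```

```text
[ 0.58987723 -0.10881881  0.0071987 ] [-0.3367004  -0.1749618  -1.44023797] 0.04528080810705832
[-28.1, 3.8, -0.1, -0.1, 0.0, 0.1]
```

View pics/w20.png

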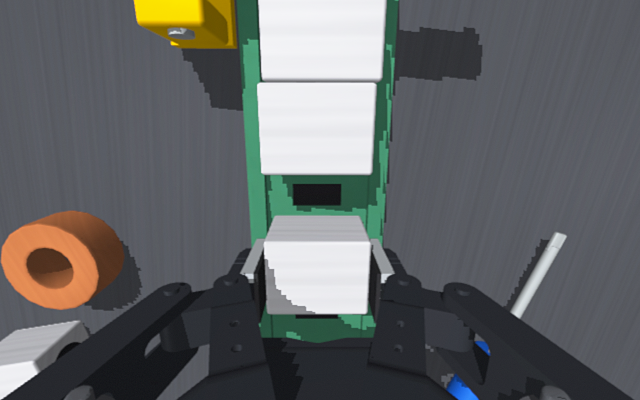

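apply_moves(moves=[[-3,2,1,0,0,0,0],[-8,2,1,0,0,0,0],[-13,2,1,0,0,0,0],[-18,2,1,0,0,0,0],[-22,2,1,0,0,0,0],[-26,2,1,0,0,0,0],[-29,2,1,0,0,0,0],[-29,2,1,0,0,0,0],[-29,2,1,0,0,0,0]])

```text
clock: 24.77
eef_pos: [0.5871, -0.0811, 0.0037]
eef_rot: [0.527, -0.471, 0.473, -0.526]
ft_force: [-0.4, -4.5, -1.7]
gripper_width: 0.0452
```

```bash
python3 - <<'E'
from plan import *
s,im=look('w21'); print(s['eef_pos'],s['ft_force'],s['gripper_width'])
print(d(cur(),chpose(-.097,0,.0035)))
E
```

```text
[ 0.58709628 -0.08108362  0.0036938 ] [-0.3878913  -4.51828441 -1.74512736] 0.04518479945267013
[-0.2, 0.2, -0.2, -0.0, 0.0, 0.2]
```

View pics/w21.png

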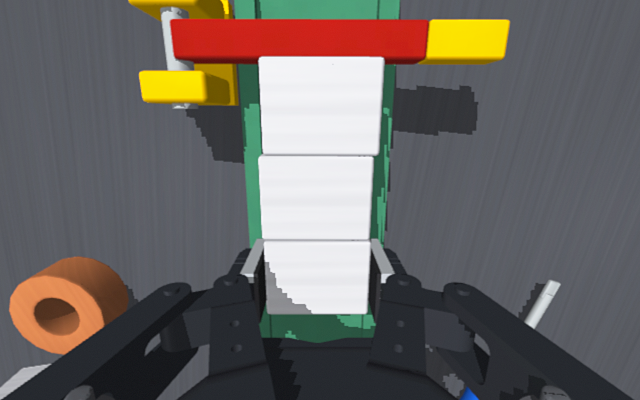

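apply_moves(moves=[[0,1,0,0,0,0,0.8],[0,1,0,0,0,0,0.8],[0,1,0,0,0,0,0.8],[0,0,0,0,0,0,0.8],[0,-20,0,0,0,0,1],[0,-60,0,0,0,0,1],[0,-100,0,0,0,0,1],[0,-100,0,0,0,0,1],[0,-100,0,0,0,0,1]])

```text
clock: 25.57
eef_pos: [0.5891, -0.0799, 0.1081]
eef_rot: [-0.525, 0.47, -0.474, 0.528]
ft_force: [-0.3, 0.2, -0.1]
gripper_width: 0.0853
```

```bash
python3 - <<'E'
from plan import *
s=arm.state(); print(s['eef_pos'],s['ft_force'],s['gripper_width'])
print(d(cur(),pose((.4237,-.209,.10),15.4)))
E
```

```text
[ 0.58911987 -0.07990663  0.10807061] [-0.28076827  0.20383476 -0.06504138] 0.08532706941114028
[110.3, 7.0, -178.5, -0.4, -9.2, 0.2]
```

apply_moves(moves=[[110,4,-177,0,-9.2,0,1],[110,4,-177,0,-9.2,0,1],[110,4,-177,0,-9.2,0,1],[110,4,-177,0,-9.2,0,1],[110,4,-177,0,-9.2,0,1],[110,4,-177,0,-9.2,0,1],[110,4,-177,0,-9.2,0,1],[110,4,-177,0,-9.2,0,1],[110,4,-177,0,-9.2,0,1]])

```text
clock: 26.32
eef_pos: [0.4234, -0.2075, 0.099]
eef_rot: [-0.563, 0.428, -0.428, 0.563]
ft_force: [0.2, -0.1, -0.5]
gripper_width: 0.0853
```

```bash
python3 - <<'E'
from seeb import *
from plan import *
s,im=look('w22'); print(s['eef_pos'],s['ft_force'],s['gripper_width'])
R=report(im,s)
for r in R:
    if abs(r[1]+.205)<.04 and r[0]<.5: print(d(cur(),pose((r[0],r[1],-.012),r[2])))
E
```

```text
[ 0.42344416 -0.20747378  0.09896877] [ 0.24029583 -0.08380512 -0.52074522] 0.08534793936706292
w [ 0.4251 -0.2083] ang 15.5 iou 0.979 px [319. 203.] ch -206.1 174.6
[1.4, 111.0, 1.2, 0.0, -0.0, -0.0]
```

View pics/w22.png

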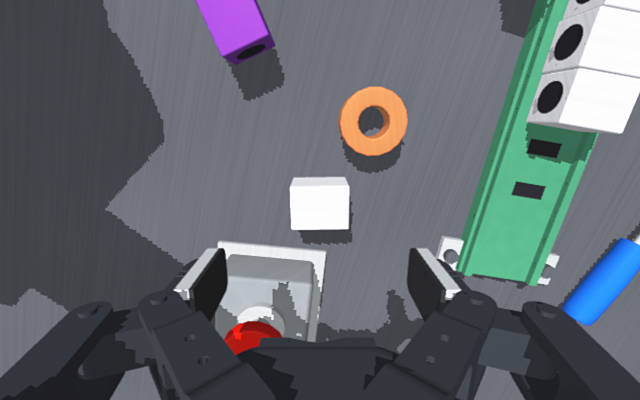

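apply_moves(moves=[[1,35,1,0,0,0,1],[1,70,1,0,0,0,1],[1,97,1,0,0,0,1],[1,110,1,0,0,0,1],[1,110,1,0,0,0,1],[1,110,1,0,0,0,0],[1,110,1,0,0,0,0],[1,110,1,0,0,0,0],[1,110,1,0,0,0,0],[1,110,1,0,0,0,0]])

```text
clock: 27.2
eef_pos: [0.4256, -0.2096, -0.0083]
eef_rot: [-0.562, 0.427, -0.43, 0.563]
ft_force: [1.3, 0.9, 4.8]
gripper_width: 0.045
```

apply_moves(moves=[[0,-5,0,0,0,0,0],[0,-30,0,0,0,0,0],[0,-60,0,0,0,0,0],[0,-95,0,0,0,0,0],[0,-95,0,0,0,0,0],[0,-95,0,0,0,0,0]])

```text
clock: 27.7
eef_pos: [0.4254, -0.2099, 0.0875]
eef_rot: [-0.562, 0.427, -0.43, 0.563]
ft_force: [0.1, -0.0, -1.7]
gripper_width: 0.0452
```

```bash
python3 - <<'E'
from plan import *
s=arm.state(); print(s['eef_pos'],s['ft_force'],s['gripper_width'])
print(d(cur(),chpose(-.160,0,.08)))
E
```

```text
[ 0.42541593 -0.20985743  0.08751314] [ 0.10432207 -0.04376239 -1.67854059] 0.04524370261231578
[-19.2, 8.1, 179.8, -0.2, 9.2, 0.2]
```

apply_moves(moves=[[-19,8,180,0,9.2,0,0],[-19,8,180,0,9.2,0,0],[-19,8,180,0,9.2,0,0],[-19,8,180,0,9.2,0,0],[-19,8,180,0,9.2,0,0],[-19,8,180,0,9.2,0,0],[-19,8,180,0,9.2,0,0],[-19,8,180,0,9.2,0,0],[-19,8,180,0,9.2,0,0]])

```text
clock: 28.45
eef_pos: [0.5915, -0.1433, 0.0759]
eef_rot: [0.526, -0.473, 0.472, -0.526]
ft_force: [-0.6, -0.2, -0.9]
gripper_width: 0.0455
```

apply_moves(moves=[[0,30,1,0,0,0,0],[0,52,1,0,0,0,0],[0,62,1,0,0,0,0],[0,68,1,0,0,0,0],[0,71,1,0,0,0,0],[0,71,1,0,0,0,0],[0,71,1,0,0,0,0]])

```text
clock: 29.03
eef_pos: [0.5943, -0.143, 0.0071]
eef_rot: [-0.526, 0.471, -0.473, 0.527]
ft_force: [-0.4, -0.4, -1.1]
gripper_width: 0.0456
```

```bash
python3 - <<'E'
from plan import *
s,im=look('w23'); print(s['eef_pos'],s['ft_force'],s['gripper_width'])
print(d(cur(),chpose(-.133,0,.0035)))
E
```

```text
[ 0.59429303 -0.1430438   0.00707039] [-0.38589691 -0.39128754 -1.10146043] 0.0456021826061148
[-26.6, 3.7, -0.9, -0.1, 0.0, 0.1]
```

View pics/w23.png

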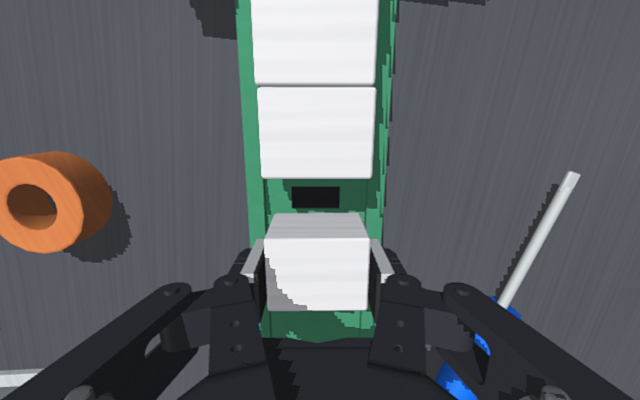

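apply_moves(moves=[[-3,2,0,0,0,0,0],[-8,2,0,0,0,0,0],[-13,2,0,0,0,0,0],[-18,2,0,0,0,0,0],[-22,2,0,0,0,0,0],[-25,2,0,0,0,0,0],[-27,2,0,0,0,0,0],[-27,2,0,0,0,0,0],[-27,2,0,0,0,0,0]])

```text
clock: 29.83
eef_pos: [0.591, -0.1179, 0.0039]
eef_rot: [0.527, -0.471, 0.474, -0.525]
ft_force: [0.7, -6.8, -1.8]
gripper_width: 0.0452
```

```bash
python3 - <<'E'
from plan import *
s,im=look('w24'); print(s['eef_pos'],s['ft_force'],s['gripper_width'])
print(d(cur(),chpose(-.133,0,.0035)), unproj('top',[[333,138],[385,147]],.01))
E
```

```text
[ 0.59101544 -0.11793297  0.00388734] [ 0.69187456 -6.81440528 -1.82963684] 0.045208756506891615
[-1.2, 0.4, -0.1, -0.0, -0.0, 0.2] [[ 0.72478808 -0.09341202  0.01      ]
 [ 0.6952189  -0.25767031  0.01      ]]
```

View pics/w24.png

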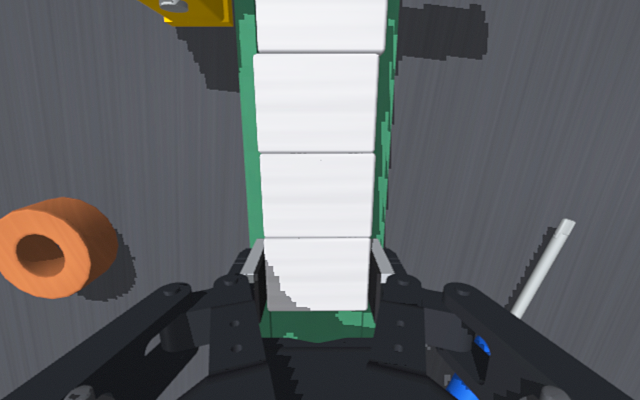

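apply_moves(moves=[[1,1,0,0,0,0,0.8],[1,1,0,0,0,0,0.8],[1,1,0,0,0,0,0.8],[1,0,0,0,0,0,0.8],[1,-20,0,0,0,0,1],[1,-60,0,0,0,0,1],[1,-100,0,0,0,0,1],[1,-100,0,0,0,0,1],[1,-100,0,0,0,0,1]])

```text
clock: 30.63
eef_pos: [0.5929, -0.117, 0.1081]
eef_rot: [-0.525, 0.47, -0.474, 0.528]
ft_force: [-0.5, 0.1, -0.3]
gripper_width: 0.0856
```

```bash
python3 - <<'E'
from plan import *
s=arm.state(); print(s['eef_pos'],s['ft_force'],s['gripper_width'])
print(d(cur(),pose((.4367,.2133,.10),26)))
E
```

```text
[ 0.59289606 -0.11702404  0.10805227] [-0.47328028  0.09996905 -0.26930098] 0.08561334219288352
[-345.4, 6.3, -119.3, -0.4, -19.7, 0.2]
```

apply_moves(moves=[[-345,4,-118,0,-19.7,0,1],[-345,4,-118,0,-19.7,0,1],[-345,4,-118,0,-19.7,0,1],[-345,4,-118,0,-19.7,0,1],[-345,4,-118,0,-19.7,0,1],[-345,4,-118,0,-19.7,0,1],[-345,4,-118,0,-19.7,0,1],[-345,4,-118,0,-19.7,0,1],[-345,4,-118,0,-19.7,0,1],[-345,4,-118,0,-19.7,0,1]])

```text
clock: 31.47
eef_pos: [0.4327, 0.2178, 0.0981]
eef_rot: [0.601, -0.374, 0.372, -0.601]
ft_force: [0.7, 0.3, 0.1]
gripper_width: 0.0855
```

```bash
python3 - <<'E'
from seeb import *
from plan import *
s,im=look('w25'); print(s['eef_pos'],s['ft_force'],s['gripper_width'])
R=report(im,s)
for r in R:
    if abs(r[1]-.213)<.04 and r[0]<.5: print(d(cur(),pose((r[0],r[1],-.012),r[2])))
E
```

```text
[0.43273535 0.21784327 0.09808475] [0.69766515 0.27558263 0.09114087] 0.08548743061559247
w [0.4367 0.212 ] ang 27.1 iou 0.973 px [319. 210.] ch 210.5 117.7
[4.4, 110.1, 1.0, 0.1, -0.8, -0.0]
```

View pics/w25.png

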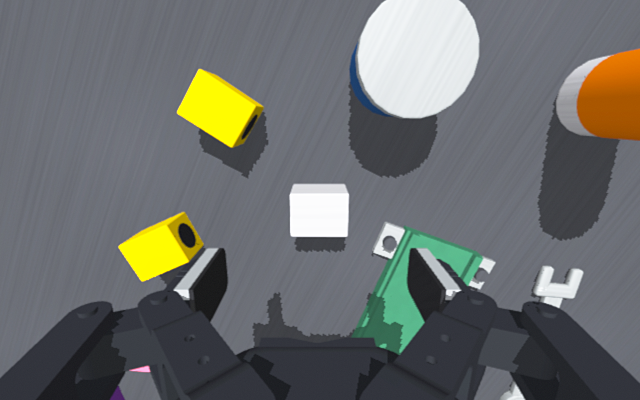

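apply_moves(moves=[[4,35,1,0,-0.8,0,0.75],[4,60,1,0,-0.8,0,0.75],[4,75,1,0,-0.8,0,0.75],[4,97,1,0,-0.8,0,0.75],[4,109,1,0,-0.8,0,0.75],[4,109,1,0,-0.8,0,0.75],[4,109,1,0,-0.8,0,0],[4,109,1,0,-0.8,0,0],[4,109,1,0,-0.8,0,0],[4,109,1,0,-0.8,0,0]])

```text
clock: 32.35
eef_pos: [0.4395, 0.2104, -0.0083]
eef_rot: [-0.601, 0.37, -0.371, 0.603]
ft_force: [0.5, -0.0, -1.3]
gripper_width: 0.0452
```

apply_moves(moves=[[0,0,0,0,0,0,0],[0,-5,0,0,0,0,0],[0,-30,0,0,0,0,0],[0,-60,0,0,0,0,0],[0,-95,0,0,0,0,0],[0,-95,0,0,0,0,0],[0,-95,0,0,0,0,0]])

```text
clock: 32.93
eef_pos: [0.4404, 0.2109, 0.089]
eef_rot: [-0.6, 0.37, -0.372, 0.604]
ft_force: [0.8, -0.3, -1.6]
gripper_width: 0.0451
```

```bash
python3 - <<'E'
from plan import *
s=arm.state(); print(s['eef_pos'],s['ft_force'],s['gripper_width'])
print(d(cur(),chpose(-.197,0,.08)))
E
```

```text
[0.4403553  0.21090595 0.08895305] [ 0.80088865 -0.25951617 -1.59474556] 0.04514056206149767
[420.2, 9.0, -35.6, -0.4, 20.5, -0.0]
```

apply_moves(moves=[[420,8,-35,0,20.5,0,0],[420,8,-35,0,20.5,0,0],[420,8,-35,0,20.5,0,0],[420,8,-35,0,20.5,0,0],[420,8,-35,0,20.5,0,0],[420,8,-35,0,20.5,0,0],[420,8,-35,0,20.5,0,0],[420,8,-35,0,20.5,0,0],[420,8,-35,0,20.5,0,0],[420,8,-35,0,20.5,0,0]])

```text
clock: 33.77
eef_pos: [0.5941, -0.1779, 0.0756]
eef_rot: [0.527, -0.473, 0.471, -0.526]
ft_force: [0.9, 0.7, -1.3]
gripper_width: 0.0451
```

apply_moves(moves=[[0,0,0,0,0,0,0],[0,0,0,0,0,0,0],[0,0,0,0,0,0,0]])

```text
clock: 34.02
eef_pos: [0.5937, -0.1758, 0.0758]
eef_rot: [0.527, -0.473, 0.471, -0.526]
ft_force: [-0.2, 0.1, -0.9]
gripper_width: 0.0451
```

```bash
python3 - <<'E'
from plan import *
s=arm.state(); print(s['eef_pos'],s['ft_force'],s['gripper_width'])
print(d(cur(),chpose(-.197,0,.078)))
E
```

```text
[ 0.59367275 -0.17579724  0.0757968 ] [-0.17939241  0.11463707 -0.85003446] 0.045135427950708185
[5.0, -2.2, 3.5, 0.2, -0.0, -0.1]
```

apply_moves(moves=[[5,0,3,0,0,0,0],[5,30,3,0,0,0,0],[5,52,3,0,0,0,0],[5,62,3,0,0,0,0],[5,68,3,0,0,0,0],[5,71,3,0,0,0,0],[5,71,3,0,0,0,0],[5,71,3,0,0,0,0]])

```text
clock: 34.68
eef_pos: [0.5989, -0.1809, 0.0082]
eef_rot: [-0.526, 0.471, -0.473, 0.527]
ft_force: [0.3, -0.2, -1.2]
gripper_width: 0.0451
```

```bash
python3 - <<'E'
from plan import *
s,im=look('w26'); print(s['eef_pos'],s['ft_force'],s['gripper_width'])
print(d(cur(),chpose(-.169,0,.0035)))
E
```

```text
[ 0.59891214 -0.1808547   0.00820412] [ 0.26621545 -0.24754203 -1.2266634 ] 0.045087062927117096
[-28.8, 4.9, -1.2, -0.1, 0.0, 0.1]
```

View pics/w26.png

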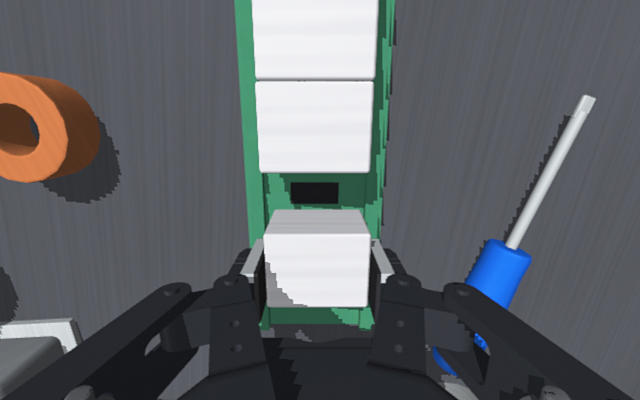

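Push in with the last blank.

apply_moves(moves=[[-3,3,0,0,0,0,0],[-8,3,0,0,0,0,0],[-13,3,0,0,0,0,0],[-18,3,0,0,0,0,0],[-22,3,0,0,0,0,0],[-25,3,0,0,0,0,0],[-28,3,0,0,0,0,0],[-30,3,0,0,0,0,0],[-30,3,0,0,0,0,0]])

```text
clock: 35.48
eef_pos: [0.5952, -0.1558, 0.0045]
eef_rot: [0.528, -0.47, 0.475, -0.524]
ft_force: [1.4, -15.2, -3.0]
gripper_width: 0.0452
```

```bash
python3 - <<'E'
from plan import *
s,im=look('w27'); print(s['eef_pos'],s['ft_force'],s['gripper_width'])
print(d(cur(),chpose(-.169,0,.0035)))
E
```

```text
[ 0.59520707 -0.15582418  0.00445167] [  1.40049692 -15.15496849  -3.01268375] 0.04523966633054163
[-3.4, 0.9, -0.2, -0.1, -0.1, 0.5]
```

View pics/w27.png

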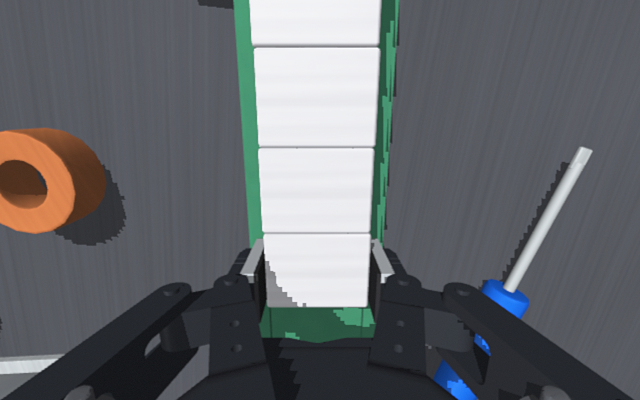

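apply_moves(moves=[[3,1,0,0,0,0,0],[3,2,0,0,0,0,0.8],[3,2,0,0,0,0,0.8],[3,2,0,0,0,0,0.8],[3,0,0,0,0,0,0.8],[3,-20,0,0,0,0,1],[3,-60,0,0,0,0,1],[3,-100,0,0,0,0,1],[3,-130,0,0,0,0,1],[3,-130,0,0,0,0,1]])

```text
clock: 36.37
eef_pos: [0.5984, -0.1545, 0.1435]
eef_rot: [-0.524, 0.467, -0.476, 0.529]
ft_force: [0.9, 0.0, 1.2]
gripper_width: 0.0852
```

```bash
python3 - <<'E'
from seeb import *
from plan import *
s,im=look('w28'); print(s['eef_pos'],s['ft_force'],s['gripper_width'])
for c in ['wrist','top','scene']:
    if c!='wrist': arm.read_camera(c)
    for r in arm.mark_of(c,'plunger_top'): print(c,r['confidence'],r['xy'],unproj(c,r['xy'],.084,s)[0])
_,t=look('t28','top'); cv2.imwrite('pics/t28c.png',cv2.resize(t[150:290,200:440],None,fx=3.3,fy=3.3,interpolation=cv2.INTER_CUBIC))
E
```

```text
[ 0.59842999 -0.15449444  0.14353549] [0.91420142 0.01762169 1.18707499] 0.08524177695097056
top 0.53 [412.1, 240.5] [ 0.40058605 -0.3250195   0.084     ]
top 0.18 [349.4, 225.9] [ 0.44441319 -0.13908123  0.084     ]
scene 0.68 [306.8, 240.8] [ 0.61533856 -0.03654369  0.084     ]
```

View pics/w28.png

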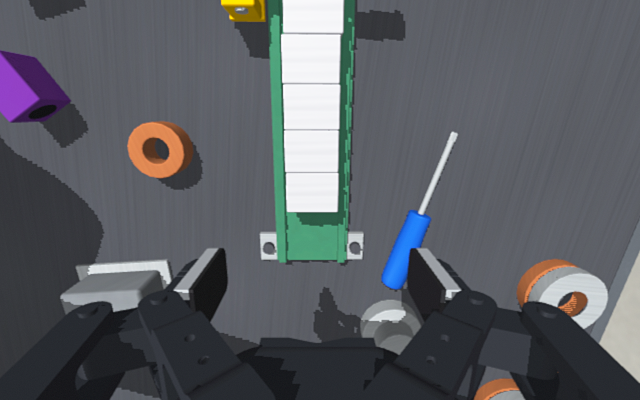

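View pics/t28c.png

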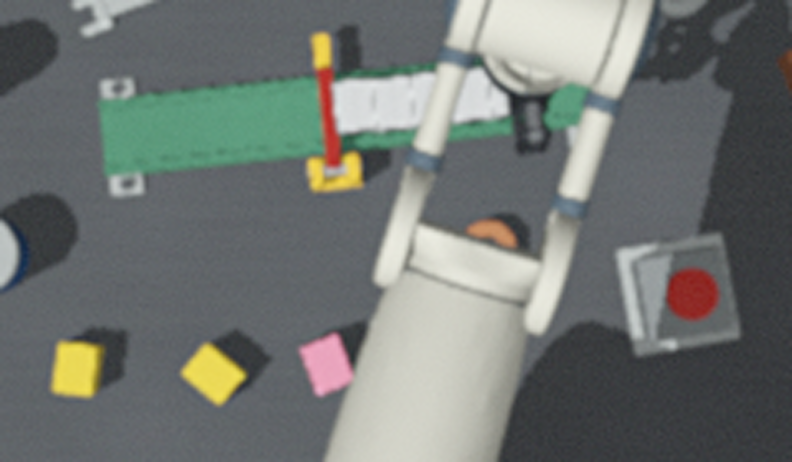

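```bash
python3 - <<'E'
from plan import *
for f,c in (('top0','top'),('t28','top'),('scene0','scene')):
    im=cv2.imread(f'pics/{f}.png');hsv=cv2.cvtColor(im,cv2.COLOR_BGR2HSV)
    m=(((hsv[...,0]<5)|(hsv[...,0]>174))&(hsv[...,1]>180)&(hsv[...,2]>90)).astype('uint8')
    n,l,st,cc=cv2.connectedComponentsWithStats(m)
    for i in range(1,n):
        if st[i,4]>60: print(f,cc[i],st[i],unproj(c,cc[i],.084)[0],unproj(c,cc[i],.08)[0])
print(d(cur(),pose((.398,-.319,.14),6.2)),arm.state()['joints'])
E
```

```text
top0 [409.38461538 238.34965035] [403 232  14  14 143] [ 0.40697793 -0.31706926  0.084     ] [ 0.40697817 -0.31776145  0.08      ]
t28 [299.27419355 185.77419355] [297 171   6  29  62] [0.5652552  0.01054775 0.084     ] [0.56566892 0.01071142 0.08      ]
t28 [409.12587413 238.67132867] [403 233  14  13 143] [ 0.40602582 -0.31628567  0.084     ] [ 0.40602357 -0.31697581  0.08      ]
scene0 [241.60365854 147.12804878] [234 141  16  13 164] [ 0.41001644 -0.31400612  0.084     ] [ 0.4071292  -0.31620868  0.08      ]
scene0 [339.77319588 211.25773196] [337 198   7  29  97] [0.51008633 0.00786577 0.084     ] [0.50764409 0.00709454 0.08      ]
[143.1, -8.1, -213.1, 0.2, 0.0, -0.1] [-3.08383670e-01  1.29985400e-01  1.32812838e+00  4.29613502e-05
  1.68706895e+00 -4.17227684e-01]
```

apply_moves(moves=[[142,-5,-204,0,0,0,0],[142,-5,-204,0,0,0,0],[142,-5,-204,0,0,0,0],[142,-5,-204,0,0,0,0],[142,-5,-204,0,0,0,0],[142,-5,-204,0,0,0,0],[142,-5,-204,0,0,0,0],[142,30,-204,0,0,0,0],[142,30,-204,0,0,0,0],[142,30,-204,0,0,0,0]])

```text
clock: 37.55
eef_pos: [0.4064, -0.3158, 0.1007]
eef_rot: [-0.526, 0.474, -0.47, 0.526]
ft_force: [0.7, 0.1, 0.6]
gripper_width: -0.0002
```

```bash
python3 - <<'E'
from plan import *
s,im=look('w29'); print(s['eef_pos'],s['ft_force'],s['gripper_width'])
print(d(cur(),pose((.407,-.317,.07),6.2)))
_,t=look('s29','scene'); cv2.imwrite('pics/s29c.png',cv2.resize(t[100:280,200:440],None,fx=3,fy=3))
E
```

```text
[ 0.40642012 -0.31580383  0.10073549] [0.65358173 0.05280567 0.57045249] -0.00022834947817986764
[0.7, 32.7, -0.5, 0.1, 0.1, -0.1]
```

View pics/w29.png

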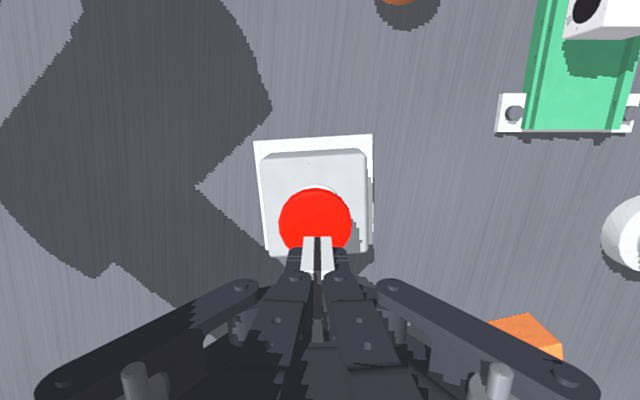

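View pics/s29c.png

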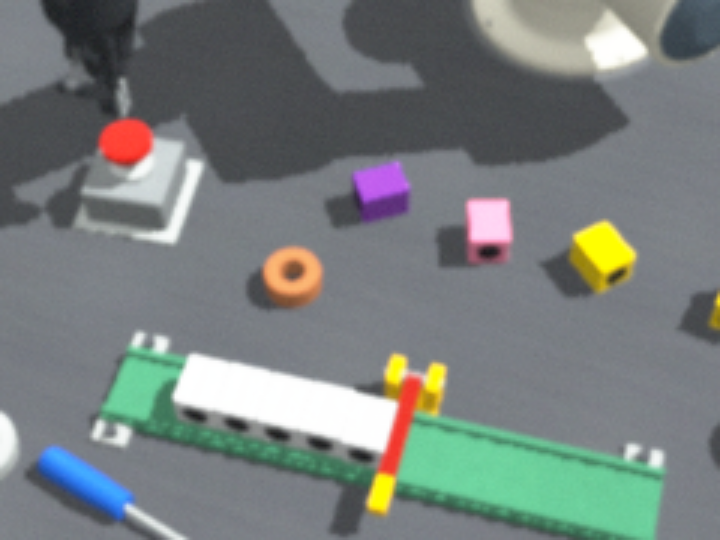

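```bash
python3 - <<'E'
from plan import *
s=arm.state()
print(unproj('wrist',[315,224],.084,s), proj('wrist',[[.407,-.317,.084]],s))
E
```

```text
[[ 0.40612824 -0.31564659  0.084     ]] [[316.120663   226.10287581]]
```

apply_moves(moves=[[0,20,0,0,0,0,0],[0,34,0,0,0,0,0],[0,38,0,0,0,0,0],[0,42,0,0,0,0,0],[0,46,0,0,0,0,0],[0,46,0,0,0,0,0]])

```text
clock: 38.15
eef_pos: [0.4084, -0.317, 0.0589]
eef_rot: [-0.526, 0.472, -0.472, 0.527]
ft_force: [-2.6, 4.5, 5.7]
gripper_width: 0.0002
```

apply_moves(moves=[[0,4,0,0,0,0,0],[0,8,0,0,0,0,0],[0,12,0,0,0,0,0],[0,15,0,0,0,0,0],[0,15,0,0,0,0,0]])

```text
clock: 38.57
eef_pos: [0.4087, -0.3174, 0.0451]
eef_rot: [-0.526, 0.471, -0.473, 0.527]
ft_force: [-2.8, 3.8, 11.4]
gripper_width: -0.0001
```

apply_moves(moves=[[0,2,0,0,0,0,0],[0,4,0,0,0,0,0],[0,4,0,0,0,0,0]])

```text
clock: 38.82
eef_pos: [0.4088, -0.3175, 0.0428]
eef_rot: [-0.526, 0.471, -0.473, 0.527]
ft_force: [-5.3, 6.4, 14.9]
gripper_width: 0.0
```

apply_moves(moves=[[0,2,0,0,0,0,0],[0,3,0,0,0,0,0],[0,3,0,0,0,0,0],[0,3,0,0,0,0,0],[0,3,0,0,0,0,0]])

```text
clock: 39.23
eef_pos: [0.4089, -0.3176, 0.0427]
eef_rot: [-0.526, 0.47, -0.474, 0.527]
ft_force: [-11.0, 10.5, 28.7]
gripper_width: -0.0001
```

```bash
python3 - <<'E'
from plan import *
s=arm.state(); print(s['eef_pos'],s['ft_force'],s['gripper_width'])
_,t=look('s30','scene'); cv2.imwrite('pics/s30c.png',cv2.resize(t[100:280,200:440],None,fx=3,fy=3))
E
```

```text
[ 0.40894615 -0.31760713  0.04273629] [-10.95272326  10.50527287  28.71944002] -0.0001326664618679854
```

View pics/s30c.png

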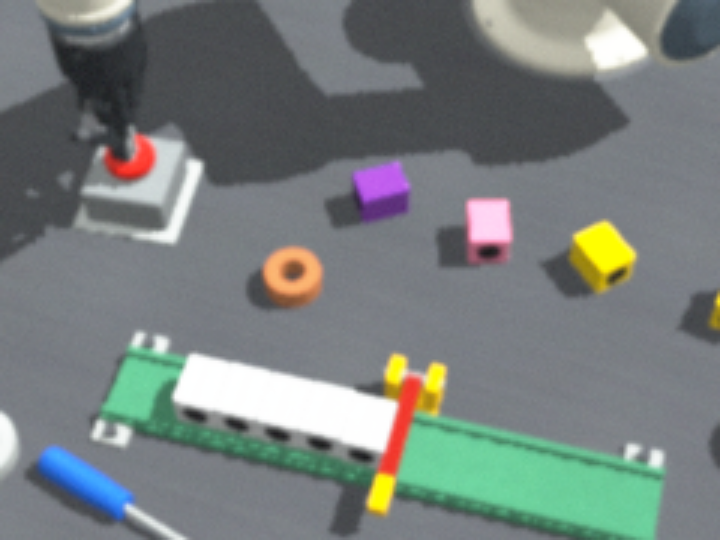

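apply_moves(moves=[[0,-5,0,0,0,0,0],[0,-15,0,0,0,0,0],[0,-40,0,0,0,0,0],[0,-80,0,0,0,0,0.5],[0,-80,0,0,0,0,0.5],[0,-80,0,0,0,0,0.5]])

```text
clock: 39.78
eef_pos: [0.4096, -0.3189, 0.1201]
eef_rot: [0.526, -0.469, 0.475, -0.526]
ft_force: [-0.2, -0.4, 0.7]
gripper_width: 0.0356
```

```bash
python3 - <<'E'
from plan import *
s=arm.state(); print(s['eef_pos'],s['ft_force'],s['gripper_width'],s['joints'])
_,t=look('s31','scene'); cv2.imwrite('pics/s31c.png',cv2.resize(t[100:280,200:440],None,fx=3,fy=3))
print(d(cur(),chpose(0,-.058,.10,90)))
print(d(cur(),chpose(0,-.058,.10,0)))
E
```

```text
[ 0.40958862 -0.31885945  0.12014589] [-0.21918692 -0.4026217   0.68557974] 0.03558351056824921 [-7.26947697e-01 -1.35138988e-01  1.61267754e+00 -1.23421127e-04
  1.65559171e+00 -8.35796209e-01]
[-313.4, 17.3, 260.9, 0.0, -90.0, 0.3]
[-313.4, 17.3, 260.9, -0.2, 0.0, 0.2]
```

View pics/s31c.png

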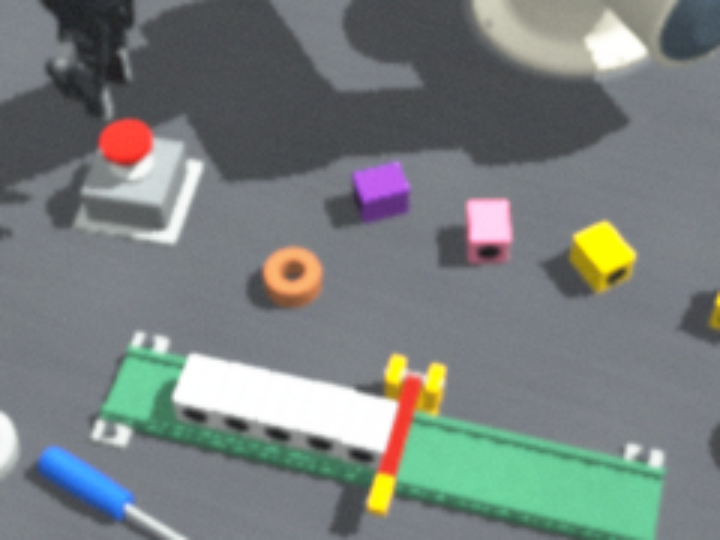

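apply_moves(moves=[[-313,-20,261,0,-72,0,0.5],[-313,-20,261,0,-72,0,0.5],[-313,-20,261,0,-72,0,0.5],[-313,-20,261,0,-72,0,0.5],[-313,-20,261,0,-72,0,0.5],[-313,-20,261,0,-72,0,0.5],[-313,-20,261,0,-72,0,0.5],[-313,-20,261,0,-72,0,0.5],[-313,-20,261,0,-72,0,0.5],[-313,-20,261,0,-72,0,0.5]])

```text
clock: 40.67
eef_pos: [0.6338, 0.0253, 0.1338]
eef_rot: [-0.703, 0.073, -0.071, 0.704]
ft_force: [-0.2, -0.8, 0.2]
gripper_width: 0.0427
```

```bash
python3 - <<'E'
from plan import *
s=arm.state(); print(s['eef_pos'],s['ft_force'],s['gripper_width'],s['joints'])
print(d(cur(),chpose(0,-.058,.12,90)))
E
```

```text
[0.63382694 0.02526143 0.1337686 ] [-0.23266098 -0.77850215  0.20730424] 0.042676003079689516 [-1.40922818e-02  1.83510054e-01  1.26486994e+00  5.31183861e-04
  1.69525157e+00 -1.38042961e+00]
[1.0, 13.8, -3.4, -0.0, -17.9, -0.1]
```

apply_moves(moves=[[1,10,-1,0,-18,0,0.5],[1,10,-1,0,-18,0,0.5],[1,10,-1,0,-18,0,0.5],[1,10,-1,0,-18,0,0.5],[1,10,-1,0,-18,0,0.5],[1,10,-1,0,-18,0,0.5]])

```text
clock: 41.17
eef_pos: [0.6337, 0.0209, 0.1249]
eef_rot: [-0.706, -0.035, 0.036, 0.706]
ft_force: [-0.3, -0.4, -0.3]
gripper_width: 0.0428
```

```bash
python3 - <<'E'
from plan import *
s,im=look('w32'); print(s['eef_pos'],s['ft_force'],s['gripper_width'])
print(d(cur(),chpose(0,-.058,-.0055,90)))
print(proj('wrist',chp(CHP,[[0,-.058,.034],[0,-.072,.041],[-.007,.027,.041],[-.007,-.027,.048]]),s))
E
```

```text
[0.63373545 0.02085357 0.12487041] [-0.31906125 -0.39043653 -0.28485512] 0.04283960785001533
[0.4, 130.7, 0.9, -0.0, -0.5, -0.0]
[[317.13389642 197.07288569]
 [317.27593241 214.96368415]
 [307.07677235  93.11232007]
 [308.00041847 164.28554259]]
```

View pics/w32.png

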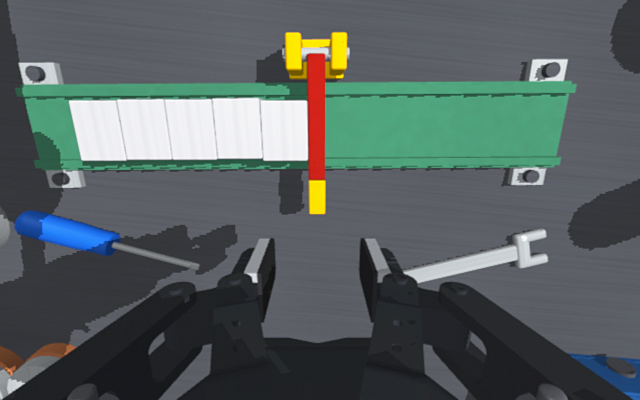

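apply_moves(moves=[[0,40,1,0,-0.5,0,0.5],[0,80,1,0,-0.5,0,0.5],[0,105,1,0,-0.5,0,0.5],[0,122,1,0,-0.5,0,0.5],[0,130,1,0,-0.5,0,0.5],[0,130,1,0,-0.5,0,0.5],[0,130,1,0,-0.5,0,0],[0,130,1,0,-0.5,0,0],[0,130,1,0,-0.5,0,0],[0,130,1,0,-0.5,0,0]], grip_force=30)

```text
clock: 42.05
eef_pos: [0.6355, 0.0208, -0.0018]
eef_rot: [0.707, 0.04, -0.037, -0.705]
ft_force: [1.1, -5.4, 3.2]
gripper_width: 0.0132
```

```bash
python3 - <<'E'
from plan import *
s,im=look('w33'); print(s['eef_pos'],s['ft_force'],s['gripper_width'])
E
```

```text
[ 0.63550538  0.02078179 -0.0018101 ] [ 1.06245587 -5.38977495  3.20376398] 0.013217166184615369
```

View pics/w33.png

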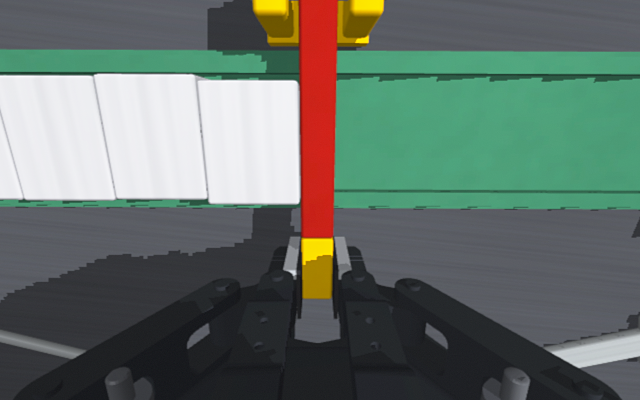

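apply_moves(moves=[[0,-10,-1,0,0,0,0],[-2,-20,-1,0,0,0,0],[-4,-29,-1,0,0,0,0],[-7,-39,-1,0,0,0,0],[-11,-48,-1,0,0,0,0],[-15,-56,-1,0,0,0,0],[-20,-65,-1,0,0,0,0],[-26,-73,-1,0,0,0,0],[-33,-80,-1,0,0,0,0],[-40,-87,-1,0,0,0,0]])

```text
clock: 42.93
eef_pos: [0.5931, 0.0163, 0.0828]
eef_rot: [0.706, 0.039, -0.039, -0.706]
ft_force: [-1.3, -4.9, -7.5]
gripper_width: 0.0134
```

```bash
python3 - <<'E'
from plan import *
s,im=look('w34'); print(s['eef_pos'],s['ft_force'],s['gripper_width'])
E
```

```text
[0.59313199 0.01631006 0.08282467] [-1.25400393 -4.88818287 -7.50162321] 0.013372115755357702
```

View pics/w34.png

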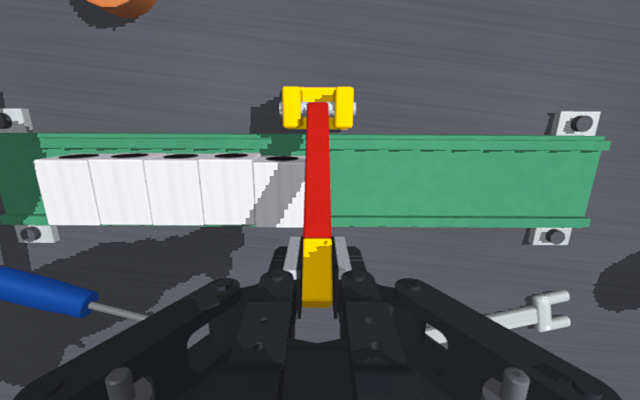

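apply_moves(moves=[[-11,-8,-1,0,0,0,0],[-23,-15,-1,0,0,0,0],[-36,-20,-1,0,0,0,0],[-49,-24,-1,0,0,0,0],[-63,-26,-1,0,0,0,0],[-77,-26,-1,0,0,0,0],[-90,-25,-1,0,0,0,0],[-100,-23,-1,0,0,0,0],[-105,-21,-1,0,0,0,0],[-105,-21,-1,0,0,0,0]])

```text
clock: 43.82
eef_pos: [0.4902, 0.0052, 0.1063]
eef_rot: [-0.705, -0.041, 0.038, 0.707]
ft_force: [0.7, 1.4, 5.4]
gripper_width: 0.0133
```

```bash
python3 - <<'E'
from plan import *
s,im=look('w35'); print(s['eef_pos'],s['ft_force'],s['gripper_width'])
o,dd,y=chT(*CHP); print((s['eef_pos']-o)@y)
E
```

```text
[0.49022048 0.00524988 0.10632499] [0.69025561 1.36029972 5.38666467] 0.013280263942475742
0.08678245530225168
```

View pics/w35.png

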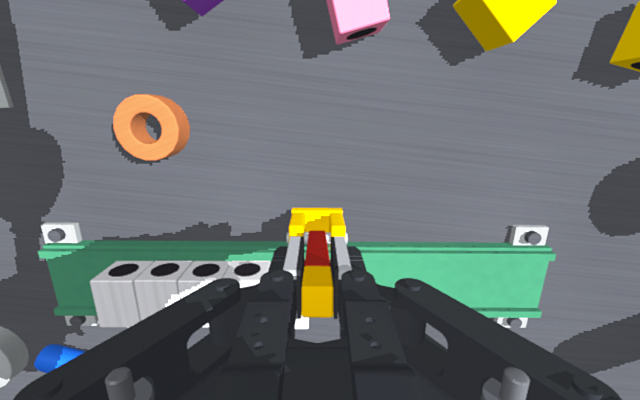

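apply_moves(moves=[[0,0,0,0,0,0,0.5],[0,0,0,0,0,0,0.5],[0,0,0,0,0,0,0.5],[0,-30,0,0,0,0,0.5],[0,-70,0,0,0,0,0.5],[0,-110,0,0,0,0,0.5],[0,-130,0,0,0,0,0.5],[0,-130,0,0,0,0,0.5]])

```text
clock: 44.53
eef_pos: [0.4916, 0.0041, 0.2398]
eef_rot: [0.706, 0.042, -0.036, -0.706]
ft_force: [0.7, 0.4, 0.1]
gripper_width: 0.0427
```

```bash
python3 - <<'E'
from plan import *
s,im=look('w36'); print(s['eef_pos'],s['ft_force'],s['gripper_width'],s['joints'])
_,t=look('s36','scene'); cv2.imwrite('pics/s36c.png',cv2.resize(t[100:280,200:440],None,fx=3,fy=3))
for y in (0,90): print(y,d(cur(),chpose(-.225,0,.10,y)))
E
```

```text
[0.49159385 0.00406876 0.23983339] [0.65861496 0.42720291 0.08055253] 0.042737013071627396 [-6.11625312e-02 -2.00179411e-01  1.45890002e+00  3.17194907e-04
  1.87391535e+00 -1.74294540e+00]
0 [86.1, 134.1, -223.2, -0.0, 90.2, 0.0]
90 [86.1, 134.1, -223.2, -0.0, 0.2, 0.1]
```

View pics/s36c.png

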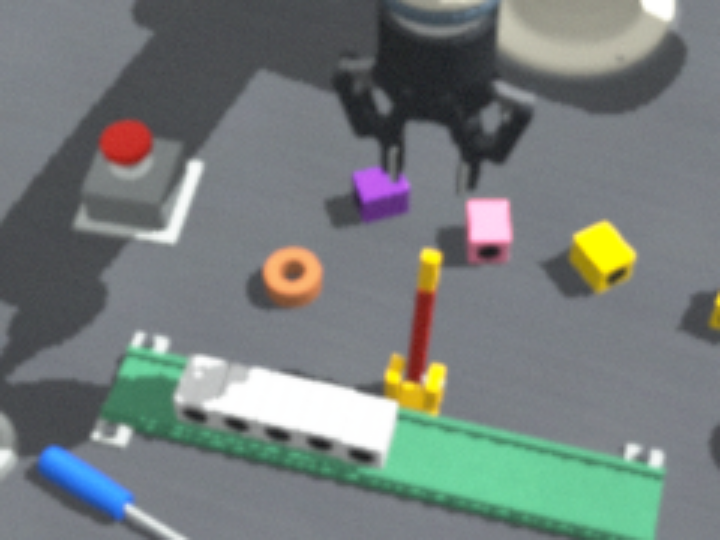

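View pics/w36.png

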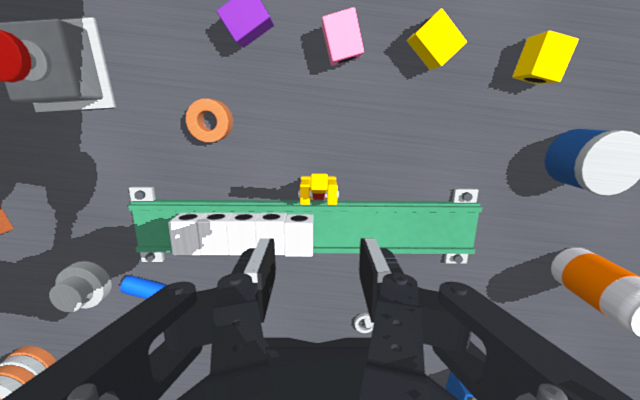

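apply_moves(moves=[[86,60,-226,0,70,0,0],[86,60,-226,0,70,0,0],[86,60,-226,0,70,0,0],[86,60,-226,0,70,0,0],[86,60,-226,0,70,0,0],[86,60,-226,0,70,0,0],[86,60,-226,0,70,0,0],[86,60,-226,0,70,0,0],[86,60,-226,0,70,0,0],[86,60,-226,0,70,0,0]])

```text
clock: 45.47
eef_pos: [0.5994, -0.211, 0.1697]
eef_rot: [0.6, -0.377, 0.373, -0.599]
ft_force: [-0.6, 0.7, 0.7]
gripper_width: 0.0
```

apply_moves(moves=[[0,0,0,0,70,0,0],[0,0,0,0,70,0,0],[0,0,0,0,70,0,0],[0,0,0,0,70,0,0],[0,0,0,0,70,0,0],[0,0,0,0,70,0,0],[0,0,0,0,70,0,0],[0,0,0,0,70,0,0],[0,0,0,0,70,0,0],[0,0,0,0,70,0,0]])

```text
clock: 46.3
eef_pos: [0.5994, -0.2106, 0.1703]
eef_rot: [-0.278, 0.652, -0.65, 0.275]
ft_force: [0.2, -1.0, 0.0]
gripper_width: 0.0001
```

apply_moves(moves=[[0,0,0,0,40,0,0],[0,0,0,0,40,0,0],[0,0,0,0,40,0,0],[0,0,0,0,40,0,0],[0,0,0,0,40,0,0],[0,0,0,0,40,0,0],[0,0,0,0,40,0,0]])

```text
clock: 46.88
eef_pos: [0.5995, -0.2106, 0.1705]
eef_rot: [-0.04, 0.707, -0.705, 0.037]
ft_force: [0.6, -0.3, -0.1]
gripper_width: 0.0
```

```bash
python3 - <<'E'
from plan import *
s=arm.state(); print(s['eef_pos'],s['ft_force'],s['gripper_width'],s['joints'])
print(d(cur(),chpose(-.228,0,.10,-90)))
E
```

```text
[ 0.5994634  -0.21062548  0.1704805 ] [ 0.63226539 -0.2762948  -0.1158304 ] 2.2789384845230284e-05 [-3.91499066e-01  1.87528573e-01  1.19558415e+00  1.43010809e-04
  1.76334546e+00  1.07101943e+00]
[-1.8, 70.5, 0.9, 0.1, 0.0, 0.2]
```

apply_moves(moves=[[-2,40,1,0,0,0,0],[-2,80,1,0,0,0,0],[-2,115,1,0,0,0,0],[-2,140,1,0,0,0,0],[-2,158,1,0,0,0,0],[-2,168,1,0,0,0,0],[-2,168,1,0,0,0,0],[-2,168,1,0,0,0,0]])

```text
clock: 47.55
eef_pos: [0.6021, -0.2117, 0.005]
eef_rot: [-0.04, 0.706, -0.706, 0.039]
ft_force: [-0.6, 0.1, 0.6]
gripper_width: -0.0
```

```bash
python3 - <<'E'
from plan import *
s,im=look('w37'); print(s['eef_pos'],s['ft_force'])
print(d(cur(),chpose(-.200,0,.002,-90)))
E
```

```text
[ 0.60213322 -0.21169171  0.00501212] [-0.58976915  0.1169101   0.58852777]
[1.8, 4.6, -29.1, -0.0, 0.2, -0.1]
```

View pics/w37.png

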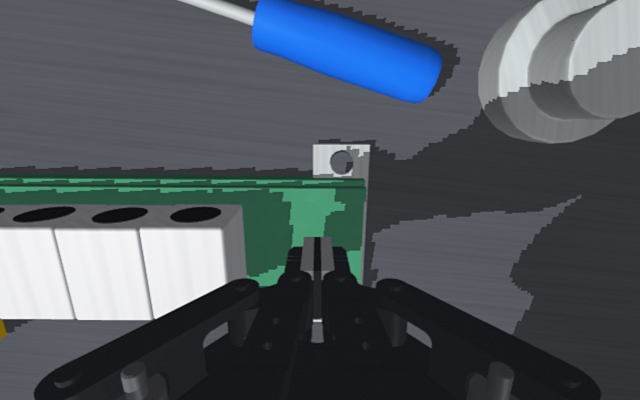

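apply_moves(moves=[[1,3,-8,0,0,0,0],[1,3,-16,0,0,0,0],[1,3,-24,0,0,0,0],[1,3,-32,0,0,0,0],[1,3,-40,0,0,0,0],[1,3,-48,0,0,0,0],[1,3,-56,0,0,0,0],[1,3,-64,0,0,0,0],[1,3,-70,0,0,0,0],[1,3,-70,0,0,0,0]])

```text
clock: 48.43
eef_pos: [0.5942, -0.1413, 0.0035]
eef_rot: [0.039, -0.706, 0.706, -0.04]
ft_force: [0.6, -1.8, 1.0]
gripper_width: 0.0004
```

```bash
python3 - <<'E'
from plan import *
s,im=look('w38'); print(s['eef_pos'],s['ft_force'])
print(d(cur(),chpose(0,0,.002,-90)))
E
```

```text
[ 0.59420805 -0.14130858  0.0035259 ] [ 0.55700664 -1.8281745   0.97182343]
[-0.0, 1.2, -157.8, 0.0, 0.2, -0.0]
```

View pics/w38.png

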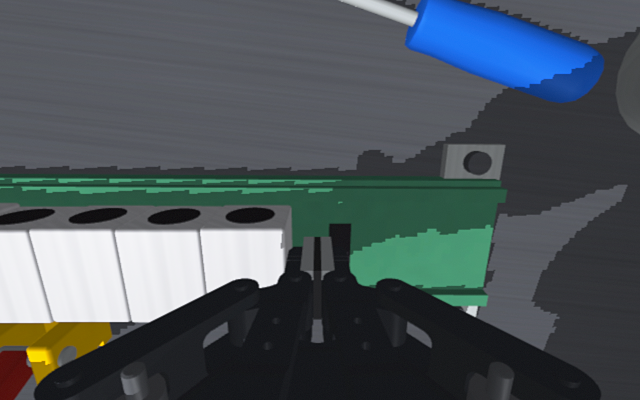

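apply_moves(moves=[[0,1,-8,0,0,0,0],[0,1,-16,0,0,0,0],[0,1,-24,0,0,0,0],[0,1,-32,0,0,0,0],[0,1,-40,0,0,0,0],[0,1,-48,0,0,0,0],[0,1,-56,0,0,0,0],[0,1,-64,0,0,0,0],[0,1,-72,0,0,0,0],[0,1,-80,0,0,0,0]])

```text
clock: 49.32
eef_pos: [0.5858, -0.0644, 0.003]
eef_rot: [0.038, -0.705, 0.707, -0.04]
ft_force: [0.8, -7.3, 5.0]
gripper_width: 0.0
```

```bash
python3 - <<'E'
from plan import *
s,im=look('w39'); print(s['eef_pos'],s['ft_force'])
print(d(cur(),chpose(0,0,.002,-90)))
_,t=look('s39','scene'); cv2.imwrite('pics/s39c.png',cv2.resize(t[100:280,200:440],None,fx=3,fy=3))
E
```

```text
[ 0.58582969 -0.06437571  0.00295681] [ 0.7604264  -7.3182454   5.04547727]
[0.6, 0.7, -78.5, -0.1, 0.1, -0.1]
```

View pics/s39c.png

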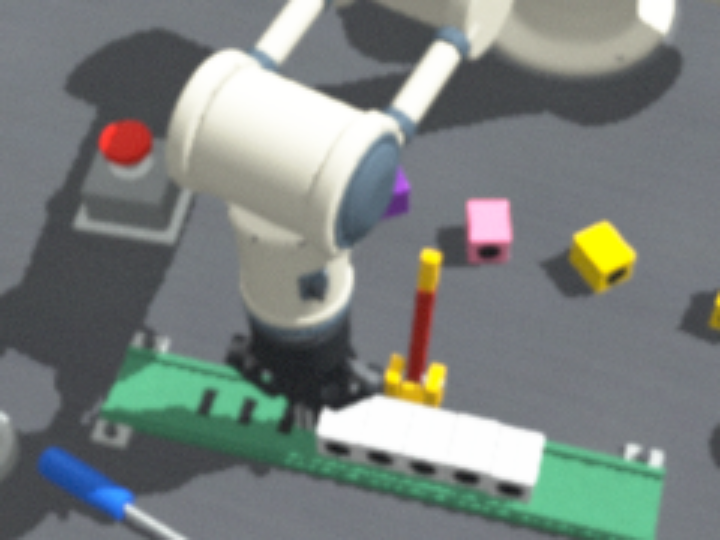

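```bash
python3 - <<'E'
from plan import *
for z in (.2,.25,.3,.35): print(z,proj('scene',[[.585,-.064,z],[.59,-.01,z],[.576,.0165,z]]).round().tolist())
print('flag top',proj('scene',chp(CHP,[[0,.0986,.153]])))
_,t=look('t39','top'); cv2.imwrite('pics/t39c.png',cv2.resize(t[100:290,200:440],None,fx=3.1,fy=3.1,interpolation=cv2.INTER_CUBIC))
E
```

```text
0.2 [[299.0, 200.0], [321.0, 209.0], [335.0, 208.0]]
0.25 [[297.0, 186.0], [320.0, 196.0], [335.0, 194.0]]
0.3 [[296.0, 172.0], [320.0, 181.0], [335.0, 180.0]]
0.35 [[294.0, 155.0], [320.0, 165.0], [336.0, 164.0]]
flag top [[343.89016035 184.60901776]]
```

View pics/t39c.png

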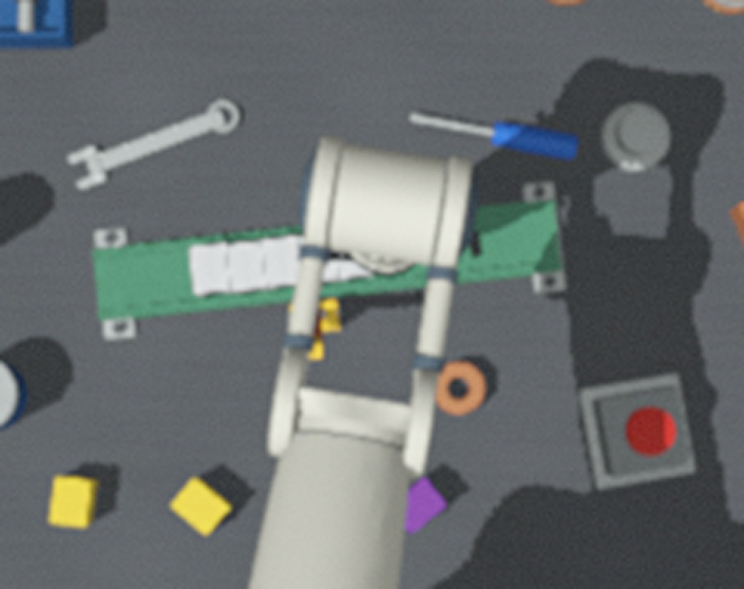

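apply_moves(moves=[[0,0,-8,0,0,0,0],[0,0,-16,0,0,0,0],[0,0,-24,0,0,0,0],[0,0,-32,0,0,0,0],[0,0,-40,0,0,0,0],[0,0,-48,0,0,0,0],[0,0,-55,0,0,0,0],[0,0,-60,0,0,0,0],[0,0,-64,0,0,0,0],[0,0,-64,0,0,0,0]])

```text
clock: 50.3
eef_pos: [0.578, 0.0003, 0.0019]
eef_rot: [0.039, -0.706, 0.706, -0.039]
ft_force: [0.0, -2.9, 3.0]
gripper_width: -0.0
```

```bash
python3 - <<'E'
from plan import *
s,im=look('w40'); print(s['eef_pos'],s['ft_force'])
print(d(cur(),chpose(0,0,.002,-90)))
print('bottom rear top-edge -y corner for rear x=-10,0,10:',proj('wrist',chp(CHP,[[x,-.023,.048] for x in(-.01,0,.01)]),s))
_,t=look('s40','scene'); cv2.imwrite('pics/s40c.png',cv2.resize(t[100:280,200:440],None,fx=3,fy=3))
E
```

```text
[5.78023888e-01 3.11724000e-04 1.86217353e-03] [ 0.04030864 -2.87836986  2.96493026]
[-0.0, -0.2, -15.2, -0.0, 0.1, -0.0]
bottom rear top-edge -y corner for rear x=-10,0,10: [[306.42774811 227.55908225]
 [282.15081658 227.52367934]
 [257.86591395 227.48826479]]
```

View pics/w40.png

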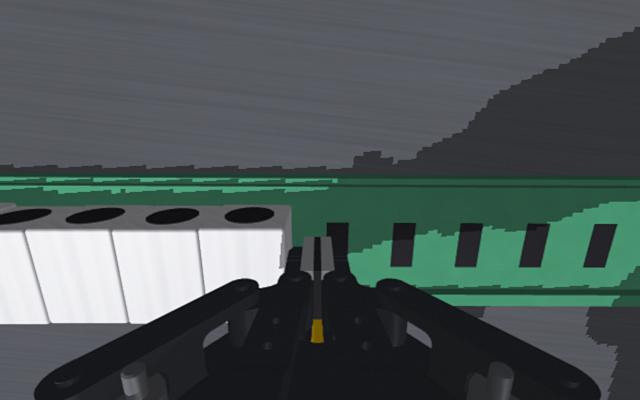

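View pics/s40c.png

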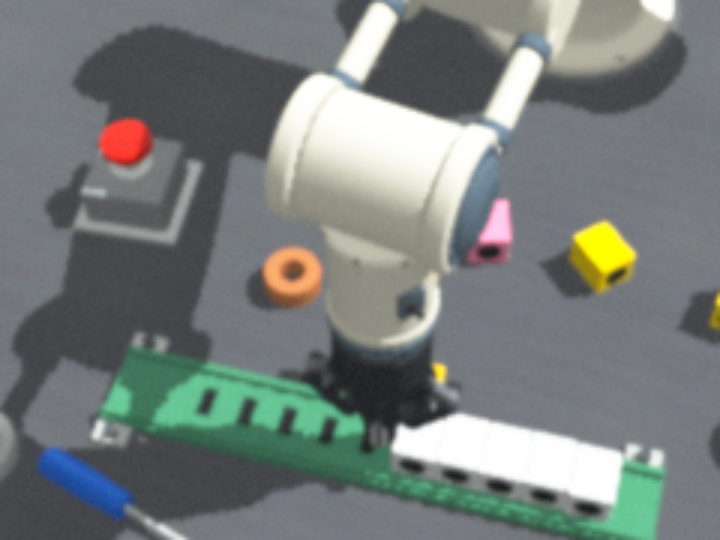

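apply_moves(moves=[[0,0,-5,0,0,0,0],[0,0,-9,0,0,0,0],[0,0,-12,0,0,0,0],[0,0,-14,0,0,0,0],[0,0,-15,0,0,0,0],[0,0,-15,0,0,0,0],[0,0,-15,0,0,0,0]])

```text
clock: 50.98
eef_pos: [0.5763, 0.0147, 0.0017]
eef_rot: [0.039, -0.706, 0.706, -0.039]
ft_force: [0.8, -5.3, 4.5]
gripper_width: -0.0
```

apply_moves(moves=[[0,0,5,0,0,0,0],[0,0,20,0,0,0,0],[0,-30,20,0,0,0,0],[0,-70,20,0,0,0,0],[0,-110,20,0,0,0,0],[0,-150,20,0,0,0,0],[0,-190,20,0,0,0,0],[0,-200,20,0,0,0,0],[0,-200,20,0,0,0,0]])

```text
clock: 51.73
eef_pos: [0.5799, -0.0039, 0.2063]
eef_rot: [-0.037, 0.706, -0.706, 0.042]
ft_force: [-0.4, -0.6, 0.3]
gripper_width: -0.0003
```

```bash
python3 - <<'E'
from plan import *
s,im=look('w41'); print(s['eef_pos'],s['ft_force'],s['clock'])
_,t=look('s41','scene'); cv2.imwrite('pics/s41c.png',cv2.resize(t[100:280,200:440],None,fx=3,fy=3))
draw(im,'wrist',CHP,s,1,np.array([0,0]))
for x in(.015,.051,.087,.123,.159,.195):
    q=proj('wrist',chp(CHP,[[x,-.023,.048],[x,.023,.048]]),s).astype(int); cv2.line(im,tuple(map(int,q[0])),tuple(map(int,q[1])),(0,200,0),1)
cv2.imwrite('pics/w41o.png',im)
E
```

```text
[ 0.57989274 -0.00391109  0.20626002] [-0.42393535 -0.5953972   0.32170116] 51.7333
```

View pics/w41o.png

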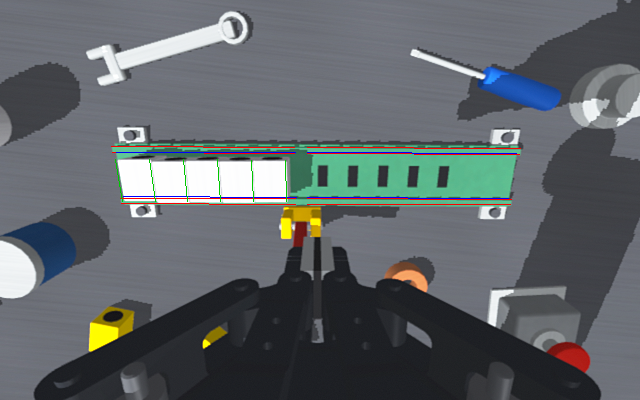

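View pics/s41c.png

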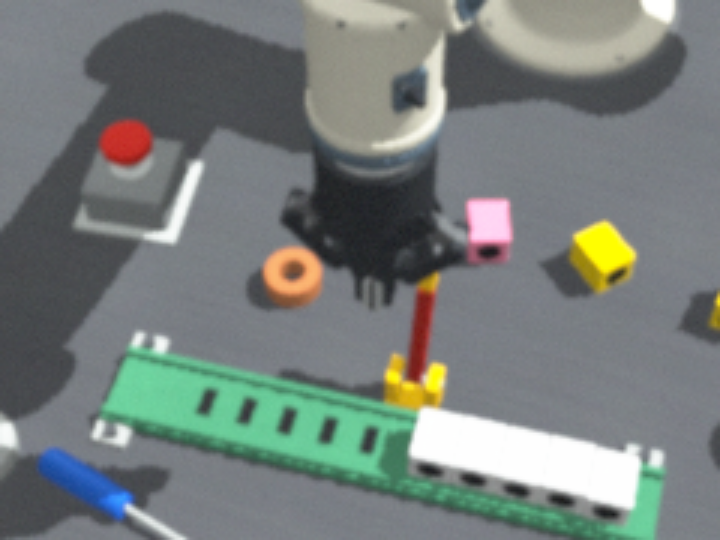

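```bash
python3 -c "
from rig import arm
print(arm.hand_in())"
```

```text
the job is handed in; nothing more can be done
None
```

I finished the job and handed it in at about 52 s on the robot's clock. I lowered the flag, laid all five blanks in the infeed with bores across, and pushed them into a closed row against it. I then pressed the plunger onto its stop, folded the flag up, and pushed the row into the outfeed. The hand-in gave no verdict.

**Last checks:**
- **Row before marking:** it looked closed against the lowered flag, and the last blank met about 15 N when pushed in.
- **Plunger:** its stroke reached about 20 mm, with force rising to about 29 N on the stop. The camera then showed it sprung back.
- **Final position:** an overlay on the last wrist picture puts the blank centres about 33 to 177 mm past the flag. The flag is up and the gripper is clear. No bystander was handled, and the pictures showed none moved.

**What failed or disagreed:**
- **First grasp:** it closed on nothing. The fingertips turned out to be about 20 mm behind the reported TCP, not 8 mm ahead as described. I measured this by touching the bench and corrected for it from then on.
- **Lowering the flag:** the fingers wedged briefly on its end, at up to 19 N, probably for the same reason. A small lift freed it.

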